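# Line up stand-offs for inspection

### The job

Tip the aluminium stand-offs out of the narrow trays into the upper end of the sloping V-trough, so that all of them slide down into one row along the fold, end to end against the stop, and set each empty tray back flat on the table. Then swing the magnifier so that its lens stands centred over the first joint, the one between the lowest stand-off and the next, and let go of it; leave the sanding block and the marker where they lie.

Things in the scene. Friction and masses are not known exactly. Their poses are not given: they have to be found in the camera images.
- v_trough: fixed steel V-trough: 90-degree angle, legs 40 mm, 425 long, slick, sloping 16 degrees. Origin on the fold at the stop's face (low end, 42 mm above the table); x uphill along the fold to +425 (159 mm up), z square to the fold, out of the trough, y across. Inner faces y = +z and y = -z up to 28 mm. A stand-off in the fold has its centre at z = 14. The stop plate is 60 wide and reaches z = 33
- stand: the fixed stand of the trough: a plywood base 440 x 50 x 12 mm under the trough, with a tongue 80 wide that reaches 175 mm to the +y side near the low end and carries the magnifier's post. Origin: centre of the base's underside; x level, along the trough uphill, z up
- first_joint (a point): the point on the axis of the row, 60 mm up the fold from the stop, where the lowest stand-off and the next one meet
- lens_centre (a point): the centre of the magnifier's lens (black ring of 90 mm outer diameter, 12 mm thick, 160 mm above the table), 130 mm from the pivot axis
- magnifier_pivot (a point): the vertical pivot axis of the magnifier arm on its post, at the height of the arm (160 mm above the table)
- knob_top (a point): the centre of the top of the upright black knob on the outer rim of the lens ring: a round pin 16 mm in diameter, 34 mm tall (its top is 202 mm above the table), 185 mm from the pivot axis, in line with pivot and lens. The arm can be moved by it.
- magnifier (a joint): angle of the magnifier arm about its vertical pivot (rad), 0 to 2.3, growing counter-clockwise seen from above; friction (0.25 N m) holds it where it is left. 0 has the arm pointing along the trough's downhill direction, clear of the trough; the lens comes over the trough further on.
- tray_a: narrow grey channel tray, 160 long, 34 wide, 32 high, walls 3, floor top 3 mm up and slick, 120 g; grip it across its width. Origin: centre of underside; x runs to the open mouth at +80, closed end at -80. The last 25 mm of floor turn up 14 degrees, so contents stay in until it is tipped mouth down by 20 to 30 degrees. It starts with one or two stand-offs.
- tray_b: narrow grey channel tray, 160 long, 34 wide, 32 high, walls 3, floor top 3 mm up and slick, 120 g; grip it across its width. Origin: centre of underside; x runs to the open mouth at +80, closed end at -80. The last 25 mm of floor turn up 14 degrees, so contents stay in until it is tipped mouth down by 20 to 30 degrees. It starts with one or two stand-offs.
- tray_c: narrow grey channel tray, 160 long, 34 wide, 32 high, walls 3, floor top 3 mm up and slick, 120 g; grip it across its width. Origin: centre of underside; x runs to the open mouth at +80, closed end at -80. The last 25 mm of floor turn up 14 degrees, so contents stay in until it is tipped mouth down by 20 to 30 degrees. It starts with one stand-off.
- tray_d: narrow grey channel tray, 160 long, 34 wide, 32 high, walls 3, floor top 3 mm up and slick, 120 g; grip it across its width. Origin: centre of underside; x runs to the open mouth at +80, closed end at -80. The last 25 mm of floor turn up 14 degrees, so contents stay in until it is tipped mouth down by 20 to 30 degrees. It starts with one stand-off.
- standoff_1: a turned aluminium stand-off, a plain round bar 20 mm in diameter and 60 mm long, 54 g. Origin at its centre, x along its length (either end is the same). It starts lying lengthwise in tray_a, at its closed end; it may be absent. Smooth: it slides down the trough by itself; rubber fingers hold it well.
- standoff_2: a turned aluminium stand-off, a plain round bar 20 mm in diameter and 60 mm long, 54 g. Origin at its centre, x along its length (either end is the same). It starts lying lengthwise in tray_a, near its mouth; it may be absent. Smooth: it slides down the trough by itself; rubber fingers hold it well.
- standoff_3: a turned aluminium stand-off, a plain round bar 20 mm in diameter and 60 mm long, 54 g. Origin at its centre, x along its length (either end is the same). It starts lying lengthwise in tray_b, at its closed end; it may be absent. Smooth: it slides down the trough by itself; rubber fingers hold it well.
- standoff_4: a turned aluminium stand-off, a plain round bar 20 mm in diameter and 60 mm long, 54 g. Origin at its centre, x along its length (either end is the same). It starts lying lengthwise in tray_b, near its mouth; it may be absent. Smooth: it slides down the trough by itself; rubber fingers hold it well.
- standoff_5: a turned aluminium stand-off, a plain round bar 20 mm in diameter and 60 mm long, 54 g. Origin at its centre, x along its length (either end is the same). It starts lying lengthwise in tray_c, at its closed end; it may be absent. Smooth: it slides down the trough by itself; rubber fingers hold it well.
- standoff_6: a turned aluminium stand-off, a plain round bar 20 mm in diameter and 60 mm long, 54 g. Origin at its centre, x along its length (either end is the same). It starts lying lengthwise in tray_d, at its closed end; it may be absent. Smooth: it slides down the trough by itself; rubber fingers hold it well.
- sanding_block: a cork sanding block lying flat, 60 x 100 x 28 mm; bystander. Origin at the centre of its underside
- marker: a felt marker with a blue cap lying flat, 132 mm long, 15 mm thick; bystander. Origin at the middle of its underside

How it is judged:
By the outcome, as a careful person would: the job done as asked, in the order asked, and still so for the second after the job is handed in, with the robot touching nothing.
Of standoff_1, standoff_2 only 1 to 2 are there at a start; the rules pass over those that are not, and their reading is None.
Of standoff_3, standoff_4 only 1 to 2 are there at a start; the rules pass over those that are not, and their reading is None.
At some moment in a run one of tray_a, tray_b, tray_c, tray_d may be knocked a few centimetres aside while the robot is not near it.
It also fails if it takes over 210 s, if anything falls off the work surface, if the arm or the gripper's body presses on something with over 40 N, if the wrist force passes 120 N, or if a joint passes its speed limit or range.

### The arm

A 6-joint arm with a two-finger parallel gripper is mounted at the origin on a cart in front of the work surface, level with it; the furniture and walls round the work are solid. World frame = base frame: x ahead of the robot, y to its left, z up, the work surface at z = 0. Lengths are in m, angles in rad, forces in N, time in s.
With the tool pointing down it reaches from about 0.225 to 0.875 m from the base axis. Payload 3.4 kg.
Tool frame: the origin (TCP) lies at the very end of the fingers, on their centre line; the grasp point (between the pads) lies 19 mm behind it (manip.hold_point_z is the distance from the TCP to the grasp point, in m); z points along the fingers, x is the direction in which the jaws open and shut, and the axes are right-handed (so a half turn about z gives the same grasp; the last joint's range is limited). The gripper opens to 85 mm and grips with 20 to 120 N. Pads are 22 mm wide; open, the fingers measure 114 mm over their backs; the gripper's body (76 mm by 85 mm) begins 54 mm behind the grasp point. The pads swing forward as they close: fully open they stand 13 mm farther back than shut.
Start: joints at [-1.401, 0.276, 1.505, -0, 1.361, -0.121], TCP at [0.165, -0.551, 0.231] pointing down, gripper open.
Joint ranges: [-2.89, 2.89], [-0.75, 2.08], [0.22, 2.7], [-1.18, 4.32], [0.11, 2.71], [-2.7, 2.7]. Speed limits (rad/s): [2.57, 2.57, 3.14, 3.14, 3.14, 3.14].

### API

Orientations are given as a unit quaternion [w, x, y, z].
In Python, from rig import telemetry, cams, manip, finder gives the robot as it stands. The module is installed in compiled form; this text tells all that it offers.
- The arm moves only by the tool carry_out, never from a script. Its argument "rows" is a list that holds one entry, the list of rows, each a list of 5 numbers: the gripper's target within -1 to 1 (fully open at 1, half-way at 0, shut at -1), then the shift along the world's x, y, z in cm, then the turn about the world's z in rad. A call has 1 to 12 rows; each row shifts and turns the commanded pose from where the row before left it; what a row does not reach is not made up. A row lasts 1/10 s, in which the tool goes at most 50 mm and 8.59 degrees, less where a joint would pass 70% of its speed; a pose out of reach is approached as far as the arm can. A call with a gripper value outside its range is refused whole. The fingers move at their own pace and stop on an object; "force" is the grip in N (left out, the last holds). Time passes only in rows, so rows that do not move let the fingers close. It gives the time, the measured TCP pose, the force and the opening at its end, in the units of the state.
- telemetry.get_state(): the state, without advancing time (a new reading comes with each control period).
- cams.get_image(name): name is "scene" or "side" or "wrist"; returns a dict with "image" (400x640x3 uint8, red, green, blue), "camera_matrix" (3x3 intrinsics, pixels), "eye" and "attitude" of the camera in the world. Camera axes: x right, y down, z forward; pixel columns grow to the right and rows downward; lengths in m; the calibration is good to about 2 mm. The wrist camera is an equidistant fisheye: a pixel r from the principal point sees the ray r / f radians off the axis. A picture is of the moment at which its call begins. There is no depth.
- manip.sign_off(): hands the job in, once; it reports no verdict.
Trained networks look in a picture, given as the dict that the camera call returned (one of the last four; its "shot" number tells which), for a name from the list of things; names that differ only in an ending like _2 or _b are one class to them, and where a whole thing is asked for, a point or a joint stands for the part that bears it (a point fixed in the world has none). Each returns a list of dicts, best first, with "confidence" (0 to 1); they miss things now and then, are a little off and sometimes report something else, mostly with a low value. They report only what shows in the picture. A call takes as long as a camera call.
- finder.boxes_of(picture, thing): "xy" ([column, row] in pixels, amid what is visible of it).
The state is a dict: "clock": time; "qpos": joint angles; "qd": joint speeds; "effort": joint torques, N m; "position": TCP position; "ee_rot": TCP orientation; "contact_force": force on the tool from outside, world axes, zero at the start; "moment": the same for the moment, N m; "width": finger opening in m.
Only numpy, scipy, OpenCV 4.12 (cv2) and the standard library are available. Lean on these libraries where they do the work, as an engineer would, in place of code of your own. Each camera call takes 0.05 s, during which the arm holds its last target.

## Working session

There is one attempt and no reset: what is moved stays moved. The work goes in short steps, Python scripts to look and compute and a tool call to move; the robot and the scene stay as the last step left them, time stands still between calls to the robot, and variables do not carry over. Pictures are saved under pics/ and viewed, and the job is handed in when it is done.

Besides the shell and the picture viewer there is one more tool, called by a JSON object that holds its "name" and its "arguments". carry_out: Moves the arm, as the interface text tells. Its arguments: {"type":"object","properties":{"rows":{"type":"array","items":{"type":"array","items":{"type":"array","items":{"type":"number"}}}},"force":{"type":"number"}},"required":["rows"]}

```bash
mkdir -p pics; cat > h.py <<'E'
import numpy as np, cv2
from rig import telemetry, cams, manip, finder
def shot(n,fn=None):
    p=cams.get_image(n)
    if fn: cv2.imwrite('pics/'+fn+'.png',p['image'][:,:,::-1])
    return p
E
python3 - <<'E'
from h import *
s=telemetry.get_state()
for k,v in s.items(): print(k,np.round(v,3))
print(manip.hold_point_z)
for n in ['scene','side','wrist']:
    p=shot(n,n+'0'); print(n,np.round(p['camera_matrix'],1).tolist(),np.round(p['eye'],3),np.round(p['attitude'],4).tolist(),p['shot'])
    for t in ['tray_a','standoff_1','v_trough','knob_top','lens_centre','magnifier_pivot','sanding_block','marker','stand']:
        r=finder.boxes_of(p,t); print(t,[(np.round(d['xy'],1).tolist(),round(d['confidence'],2)) for d in r])
E
```

```text
clock 0.0
qpos [-1.401  0.277  1.506  0.     1.361 -0.121]
qd [-0.001 -0.002 -0.001  0.    -0.001  0.001]
effort [ 1.0000e-03 -4.1677e+01 -2.4581e+01 -0.0000e+00  1.1000e-02 -0.0000e+00]
position [ 0.165 -0.55   0.23 ]
ee_rot [-0.001  0.802 -0.597 -0.001]
contact_force [-0.649 -1.12   0.135]
moment [ 0.015 -0.008  0.012]
width 0.085
0.0187
scene [[367.4, 0.0, 315.0], [0.0, 367.4, 198.2], [0.0, 0.0, 1.0]] [0.034 0.471 0.837] [0.1517, -0.389, 0.8433, -0.3384] 1
tray_a [([346.8, 243.0], 0.91), ([379.9, 221.1], 0.86), ([320.2, 272.6], 0.75), ([413.6, 208.4], 0.66)]
standoff_1 [([326.8, 287.2], 0.65), ([407.7, 202.9], 0.45), ([253.3, 237.7], 0.2)]
v_trough [([318.9, 184.9], 0.69)]
knob_top [([223.6, 197.2], 0.89)]
lens_centre [([223.5, 196.9], 0.76)]
magnifier_pivot [([223.8, 195.9], 0.69)]
sanding_block [([221.6, 233.1], 0.77), ([303.5, 197.5], 0.43)]
marker [([358.1, 257.6], 0.54), ([322.0, 286.1], 0.46), ([250.4, 235.5], 0.42)]
stand [([305.3, 197.2], 0.78)]
side [[450.6, 0.0, 320.8], [0.0, 450.6, 192.1], [0.0, 0.0, 1.0]] [0.208 1.093 0.572] [0.0854, -0.1294, 0.8142, -0.5594] 2
tray_a [([388.3, 203.5], 0.98), ([361.3, 238.7], 0.76), ([360.4, 262.2], 0.7), ([374.6, 221.1], 0.63)]
standoff_1 [([247.9, 204.4], 0.66)]
v_trough []
knob_top [([251.6, 205.6], 0.83)]
lens_centre [([247.5, 205.1], 0.73), ([311.6, 200.3], 0.73)]
magnifier_pivot [([247.1, 206.1], 0.6)]
sanding_block [([240.0, 262.1], 0.77)]
marker []
stand [([303.1, 210.5], 0.7), ([252.1, 203.8], 0.7)]
wrist [[309.7, 0.0, 318.7], [0.0, 309.7, 195.1], [0.0, 0.0, 1.0]] [ 0.235 -0.53   0.375] [0.1175, 0.7933, -0.5909, -0.0872] 3
tray_a []
standoff_1 []
v_trough []
knob_top []
lens_centre []
magnifier_pivot []
sanding_block []
marker []
stand []
```

```bash
cat >> h.py <<'E'
from scipy.spatial.transform import Rotation as R
def rot(q): return R.from_quat([q[1],q[2],q[3],q[0]])
def ray(p,uv):
    K=p['camera_matrix']; u=(np.array(uv,float)-[K[0,2],K[1,2]])/K[0,0]
    if p.get('fish'):
        r=np.hypot(*u); d=np.array([u[0]/r*np.sin(r),u[1]/r*np.sin(r),np.cos(r)]) if r>1e-9 else np.array([0,0,1.])
    else: d=np.array([u[0],u[1],1.]); d/=np.linalg.norm(d)
    return np.array(p['eye']),rot(p['attitude']).apply(d)
def atz(p,uv,z=0.):
    e,d=ray(p,uv); return e+d*(z-e[2])/d[2]
def proj(p,X):
    K=p['camera_matrix']; c=rot(p['attitude']).inv().apply(np.asarray(X,float)-p['eye'])
    if p.get('fish'):
        h=np.linalg.norm(c[...,:2],axis=-1,keepdims=True); th=np.arctan2(h,c[...,2:]); u=c[...,:2]/h*th
    else: u=c[...,:2]/c[...,2:]
    return u*K[0,0]+[K[0,2],K[1,2]]
def get(n,fn=None):
    p=shot(n,fn); p=dict(p); 
    if n=='wrist': p['fish']=True
    return p
def tri(rays):
    A=np.zeros((3,3));b=np.zeros(3)
    for e,d in rays:
        M=np.eye(3)-np.outer(d,d);A+=M;b+=M@e
    return np.linalg.solve(A,b)
E
python3 - <<'E'
from h import *
p=get('scene')
im=p['image']; cv2.imwrite('pics/scene1.png',cv2.resize(im[140:320,190:450,::-1],None,fx=3,fy=3,interpolation=cv2.INTER_CUBIC))
for n,uv,z in [('trays1',(346.8,243),.02),('2',(379.9,221),.02),('3',(320,272.6),.02),('4',(413.6,208.4),.02),('knob',(210,217),.17),('block',(221.6,233),.02),('trough low',(283,240),.04),('trough hi',(380,140),.17)]:
    print(n,np.round(atz(p,uv,z),3))
E
```

```text
trays1 [0.433 0.005 0.02 ]
2 [ 0.428 -0.123  0.02 ]
3 [0.41  0.123 0.02 ]
4 [ 0.396 -0.237  0.02 ]
knob [0.626 0.286 0.17 ]
block [0.686 0.249 0.02 ]
trough low [0.542 0.141 0.04 ]
trough hi [ 0.567 -0.247  0.17 ]
```

{"name": "carry_out", "arguments": {"rows": [[[1,0,3,5,0],[1,1,4,4,0],[1,2,4,4,0],[1,2,4,3,0],[1,2,4,3,0],[1,2,4,0,0],[1,2,4,0,0],[1,2,4,0,0],[1,2,4,0,0],[1,2,4,0,0],[1,2,4,0,0],[1,0,0,0,0]]]}}

```text
clock: 2.75
position: [0.3488, -0.1378, 0.3985]
ee_rot: [-0.002, 0.805, -0.593, 0.0]
contact_force: [-0.4, -0.5, 0.2]
width: 0.0853
```

```bash
python3 - <<'E'
from h import *
s=telemetry.get_state();print(s['position'],s['ee_rot'])
p=get('wrist','w1')
for t in ['tray_a','standoff_1','v_trough','stand','knob_top']:
        r=finder.boxes_of(p,t); print(t,[(np.round(d['xy'],1).tolist(),round(d['confidence'],2)) for d in r])
p=get('scene','s1')
for t in ['tray_a','standoff_1']:
        r=finder.boxes_of(p,t); print(t,[(np.round(d['xy'],1).tolist(),round(d['confidence'],2)) for d in r])
E
```

```text
[ 0.34882191 -0.13778005  0.39848726] [-1.57884614e-03  8.04867274e-01 -5.93452715e-01  2.29891249e-04]
tray_a [([190.3, 68.9], 0.87), ([393.8, 150.4], 0.85), ([250.3, 70.1], 0.62)]
standoff_1 [([177.0, 95.6], 0.78), ([246.5, 102.2], 0.77), ([394.6, 131.2], 0.69), ([187.2, 64.0], 0.69), ([321.7, 124.2], 0.69)]
v_trough [([423.9, 3.6], 0.81)]
stand [([381.9, 11.9], 0.93)]
knob_top [([188.7, 63.2], 0.33)]
tray_a [([413.8, 206.1], 0.9), ([319.8, 275.5], 0.6), ([380.5, 221.7], 0.6)]
standoff_1 [([357.7, 258.5], 0.67), ([404.2, 201.1], 0.59), ([312.8, 268.6], 0.5)]
```

{"name": "carry_out", "arguments": {"rows": [[[1,4,2,0,0],[1,4,3,0,0],[1,3,3,0,0],[1,0,0,0,0]]]}}

```text
clock: 3.6
position: [0.4604, -0.0605, 0.3969]
ee_rot: [-0.001, 0.803, -0.596, -0.001]
contact_force: [-1.5, -0.0, 0.6]
width: 0.0852
```

```bash
python3 - <<'E'
from h import *
s=telemetry.get_state();print(s['position'],s['ee_rot'])
p=get('wrist','w2'); print(p['eye'],rot(p['attitude']).as_matrix()[:,2])
for t in ['tray_a','standoff_1','v_trough','stand','knob_top','lens_centre','magnifier_pivot']:
        r=finder.boxes_of(p,t); print(t,[(np.round(d['xy'],1).tolist(),round(d['confidence'],2),np.round(atz(p,d['xy'],0.02)[:2],3).tolist()) for d in r])
E
```

```text
[ 0.46044    -0.06053715  0.3969216 ] [-0.0010587   0.80325354 -0.59563577 -0.0008079 ]
[ 0.5309549  -0.03932998  0.54090062] [-0.2769632  -0.0818356  -0.95738933]
tray_a [([274.8, 143.8], 0.86, [0.446, 0.014]), ([408.4, 210.6], 0.85, [0.4, -0.25]), ([207.3, 134.3], 0.84, [0.43, 0.135]), ([358.3, 172.3], 0.63, [0.44, -0.137])]
standoff_1 [([210.6, 133.8], 0.9, [0.432, 0.129]), ([272.5, 174.4], 0.76, [0.393, 0.004]), ([413.1, 202.8], 0.69, [0.416, -0.253]), ([344.6, 196.3], 0.6, [0.391, -0.128]), ([200.4, 167.4], 0.57, [0.368, 0.135]), ([211.7, 26.4], 0.26, [0.617, 0.18])]
v_trough [([356.9, 74.2], 0.73, [0.599, -0.084]), ([211.6, 28.9], 0.61, [0.612, 0.179])]
stand [([339.3, 71.0], 0.97, [0.595, -0.054])]
knob_top []
lens_centre []
magnifier_pivot [([344.8, 197.3], 0.63, [0.39, -0.129])]
```

```bash
python3 - <<'E'
from h import *
im=cv2.imread('pics/w2.png')
cv2.imwrite('pics/w2a.png',cv2.resize(im[0:150,180:380],None,fx=4,fy=4,interpolation=cv2.INTER_CUBIC))
cv2.imwrite('pics/w2b.png',cv2.resize(im[30:180,340:540],None,fx=4,fy=4,interpolation=cv2.INTER_CUBIC))
cv2.imwrite('pics/w2c.png',cv2.resize(im[90:250,180:440],None,fx=3,fy=3,interpolation=cv2.INTER_CUBIC))
E
cat >> h.py <<'E'
SL=np.deg2rad(16)
def trough_pts(par,P):
    x,y,yaw=par; c,s=np.cos(yaw),np.sin(yaw)
    ex=np.array([c*np.cos(SL),s*np.cos(SL),np.sin(SL)]); ey=np.array([-s,c,0]); ez=np.cross(ex,ey)
    P=np.asarray(P,float); return np.array([x,y,.042])+P[:,:1]*ex+P[:,1:2]*ey+P[:,2:]*ez
E
python3 - <<'E'
from h import *
from scipy.optimize import least_squares
p=get('wrist')
uv=np.array([(217.5,54),(494.5,118),(501.2,91.2),(490,133.2),(209.5,33.8),(202,68.8)])
P=np.array([(0,0,0),(.425,0,0),(.425,-.0283,.0283),(.425,.0283,.0283),(0,-.03,.033),(0,.03,.033)])
for P_ in (P,P*[1,-1,1]):
    r=least_squares(lambda q:(proj(p,trough_pts(q,P_))-uv).ravel(),[.56,.15,-1.57])
    print(r.x,r.cost); print(np.round(proj(p,trough_pts(r.x,P_))-uv,1).tolist())
    print(np.round(trough_pts(r.x,[(.06,0,.014),(.425,0,0),(.425,0,.0283),(.37,0,.017)]),3))
# trays
for n,pts in dict(L=[(110,24),(163,40),(22,273),(72,287)],M1=[(284,42),(343,55),(240,315),(292,325)],M2=[(545,127),(599,149),(450,378),(503,395)],R=[(703,225),(764,243),(640,465),(690,480)]).items():
    print(n,[np.round(atz(p,(180+a/3,90+b/3),.016)[:2],3).tolist() for a,b in pts])
E
```

```text
[ 0.56665294  0.13969571 -1.50426069] 3227.6742439952313
[[1.0, 0.3], [-3.4, -4.0], [-9.7, 43.0], [11.7, -40.6], [-6.5, 35.5], [9.2, -36.2]]
[[ 0.57   0.086  0.072]
 [ 0.594 -0.268  0.159]
 [ 0.593 -0.26   0.186]
 [ 0.59  -0.211  0.16 ]]
[ 0.56604928  0.14015299 -1.50422287] 19.48181137835136
[[0.7, 0.6], [-3.8, -3.7], [0.1, 1.7], [1.1, 1.3], [1.3, -0.9], [0.7, 0.8]]
[[ 0.57   0.086  0.072]
 [ 0.593 -0.267  0.159]
 [ 0.593 -0.26   0.186]
 [ 0.589 -0.21   0.16 ]]
L [[0.493, 0.131], [0.492, 0.097], [0.332, 0.154], [0.332, 0.12]]
M1 [[0.508, 0.029], [0.509, -0.006], [0.345, 0.013], [0.348, -0.019]]
M2 [[0.503, -0.127], [0.501, -0.161], [0.343, -0.119], [0.341, -0.154]]
R [[0.477, -0.236], [0.479, -0.278], [0.32, -0.254], [0.318, -0.292]]
```

{"name": "carry_out", "arguments": {"rows": [[[1,-1.6,-1.6,-4,-0.08],[1,-1.6,-1.6,-4,-0.08],[1,-1.6,-1.5,-4,-0.08],[1,-1.5,-1.5,-4,-0.1],[1,-1.5,-1.5,-3.7,0],[1,0,0,0,0]]]}}

```text
clock: 4.65
position: [0.3737, -0.1387, 0.1968]
ee_rot: [-0.002, -0.688, 0.725, 0.005]
contact_force: [0.6, 1.6, 1.2]
width: 0.0857
```

```bash
python3 - <<'E'
from h import *
s=telemetry.get_state();print(s['position'],s['ee_rot'],s['qpos'])
p=get('wrist','w3'); print(p['eye'],rot(p['attitude']).as_matrix()[:,2])
for t in ['tray_a','standoff_1']:
        r=finder.boxes_of(p,t); print(t,[(np.round(d['xy'],1).tolist(),round(d['confidence'],2),np.round(atz(p,d['xy'],0.02)[:2],3).tolist()) for d in r])
E
```

```text
[ 0.37370615 -0.13871614  0.19676737] [-0.0021237  -0.68825933  0.72544094  0.00547962] [-5.29464867e-01  3.81211812e-02  1.89248598e+00 -1.09277165e-03
  1.22269431e+00  1.09429995e+00]
[ 0.44881914 -0.14318726  0.33989678] [-0.29905677  0.01975782 -0.95403075]
tray_a [([313.0, 108.3], 0.89, [0.442, -0.136]), ([178.5, 119.0], 0.85, [0.444, 0.013]), ([435.1, 143.4], 0.82, [0.401, -0.266]), ([107.3, 148.1], 0.66, [0.423, 0.121])]
standoff_1 [([313.0, 162.0], 0.87, [0.385, -0.133]), ([106.0, 189.1], 0.79, [0.371, 0.137]), ([100.0, 141.3], 0.69, [0.433, 0.132]), ([424.0, 126.0], 0.61, [0.42, -0.253]), ([190.5, 167.5], 0.59, [0.388, 0.005])]
```

```bash
python3 - <<'E'
from h import *
im=cv2.imread('pics/w3.png')
cv2.imwrite('pics/w3a.png',cv2.resize(im[30:210,260:460],None,fx=4,fy=3.3,interpolation=cv2.INTER_CUBIC))
p=get('wrist')
for q in [(295,42),(327,42),(297,196),(322,197)]: print(np.round(atz(p,q,.032),4), np.round(atz(p,q,.0),4))
E
```

```text
[ 0.5207 -0.124   0.032 ] [ 0.5275 -0.1219  0.    ]
[ 0.5189 -0.1558  0.032 ] [ 0.5254 -0.1571  0.    ]
[ 0.3604 -0.1165  0.032 ] [ 0.3509 -0.1137  0.    ]
[ 0.3579 -0.1429  0.032 ] [ 0.3482 -0.1429  0.    ]
```

{"name": "carry_out", "arguments": {"rows": [[[0.4,1.2,0.3,-3,0],[0.4,1.2,0.3,-4,0],[0.4,0,0,-4,0],[0.4,0,0,-4,0],[0.4,0,0,-2,0],[0.4,0,0,-1,0],[0.4,0,0,0,0]]], "force": 20}}

```text
clock: 5.55
position: [0.4048, -0.1339, 0.0212]
ee_rot: [0.0, -0.69, 0.724, -0.0]
contact_force: [-0.7, 0.4, 0.3]
width: 0.0597
```

```bash
python3 - <<'E'
from h import *
s=telemetry.get_state();print(s['position'],s['ee_rot'],s['width'],s['contact_force'])
p=get('wrist','w4')
p=get('side','d4'); cv2.imwrite('pics/d4.png',cv2.resize(p['image'][140:300,220:480,::-1],None,fx=3,fy=3,interpolation=cv2.INTER_CUBIC))
E
```

```text
[ 0.40478197 -0.13387236  0.02121124] [ 1.44531493e-04 -6.89834305e-01  7.23967167e-01 -3.91170303e-04] 0.05973233525928221 [-0.67497725  0.37293113  0.27283129]
```

{"name": "carry_out", "arguments": {"rows": [[[0.4,-0.7,0,-0.7,0],[0.4,0,0,-0.7,0],[0.4,0,0,0,0],[-1,0,0,0,0],[-1,0,0,0,0],[-1,0,0,0,0],[-1,0,0,0,0],[-1,0,0,0,0],[-1,0,0,0,0]]], "force": 20}}

```text
clock: 6.55
position: [0.3965, -0.1337, 0.0073]
ee_rot: [0.0, -0.689, 0.724, -0.0]
contact_force: [-0.8, 0.9, 5.0]
width: 0.0339
```

{"name": "carry_out", "arguments": {"rows": [[[-1,0,0,0.6,0],[-1,0,0,0.6,0],[-1,0,0,0.6,0],[-1,0,0,0.6,0],[-1,0,0,0.6,0],[-1,0,0,0,0],[-1,0,0,0,0]]]}}

```text
clock: 7.25
position: [0.3965, -0.1338, 0.0373]
ee_rot: [0.0, -0.69, 0.724, -0.0]
contact_force: [0.1, 0.4, -1.1]
width: 0.0338
```

```bash
python3 - <<'E'
from h import *
s=telemetry.get_state();print(s['position'],s['ee_rot'],s['width'],s['contact_force'],s['moment'])
p=get('wrist','w5')
p=get('side','d5'); cv2.imwrite('pics/d5.png',cv2.resize(p['image'][170:260,330:450,::-1],None,fx=6,fy=6,interpolation=cv2.INTER_CUBIC))
E
```

```text
[ 0.39645215 -0.13377988  0.03726398] [ 3.91773486e-05 -6.89513822e-01  7.24272475e-01 -2.63147347e-04] 0.03383971502724214 [ 0.11418646  0.41375052 -1.05317753] [-0.01780479 -0.00018417 -0.02139918]
```

{"name": "carry_out", "arguments": {"rows": [[[-0.3,0,0,0,0],[-0.3,0,0,0,0],[-0.25,0,0,0,0],[-0.25,0,0,0,0]]]}}

```text
clock: 7.75
position: [0.3963, -0.1337, 0.0369]
ee_rot: [-0.0, -0.69, 0.724, 0.0]
contact_force: [-0.0, -0.1, -1.3]
width: 0.0339
```

```bash
python3 - <<'E'
from h import *
s=telemetry.get_state();print(s['width'],s['contact_force'],s['moment'])
p=get('wrist'); a=cv2.imread('pics/w5.png'); print(np.abs(a.astype(int)-p['image'][:,:,::-1]).mean(axis=2)[0:220,270:365].mean())
E
```

```text
0.033948857403033904 [-0.04416487 -0.11517833 -1.31026917] [-0.0063058  -0.03438545 -0.00751119]
1.6274322169059008
```

{"name": "carry_out", "arguments": {"rows": [[[-0.22,0,0,0,0],[-0.22,0,0,0,0],[-0.22,0,0,0,0]]]}}

```text
clock: 8.1
position: [0.3964, -0.1338, 0.0371]
ee_rot: [-0.0, -0.689, 0.724, -0.0]
contact_force: [-0.9, 0.3, -1.3]
width: 0.0336
```

```bash
python3 - <<'E'
from h import *
s=telemetry.get_state();print(s['width'],s['contact_force'],s['moment'])
p=get('wrist','w6'); a=cv2.imread('pics/w5.png'); print(np.abs(a.astype(int)-p['image'][:,:,::-1]).mean(axis=2)[0:220,270:365].mean())
E
```

```text
0.03361284280419237 [-0.90744095  0.25642187 -1.29081509] [-0.02094935 -0.01000774  0.01761608]
1.2822488038277513
```

{"name": "carry_out", "arguments": {"rows": [[[-0.21,0,0,0,0],[-0.21,0,0,0,0],[-0.21,0,0,0,0]]]}}

```text
clock: 8.45
position: [0.3964, -0.1337, 0.037]
ee_rot: [-0.0, -0.689, 0.724, -0.0]
contact_force: [0.1, 0.4, -1.8]
width: 0.034
```

```bash
python3 - <<'E'
from h import *
s=telemetry.get_state();print(s['width'],s['contact_force'],s['moment'])
p=get('wrist','w7'); a=cv2.imread('pics/w5.png'); print(np.abs(a.astype(int)-p['image'][:,:,::-1]).mean(axis=2)[0:220,270:365].mean())
E
```

```text
0.03399235245050645 [ 0.10252026  0.38982801 -1.83646378] [-0.02669436 -0.03441155 -0.00831666]
1.4845773524720893
```

{"name": "carry_out", "arguments": {"rows": [[[-0.2,0,0,0,0],[-0.2,0,0,0,0],[-0.2,0,0,0,0]]]}}

```text
clock: 8.8
position: [0.3966, -0.1338, 0.0372]
ee_rot: [0.0, -0.689, 0.724, -0.0]
contact_force: [-0.8, -0.2, -0.3]
width: 0.0341
```

```bash
python3 - <<'E'
from h import *
s=telemetry.get_state();print(s['width'],s['contact_force'],s['moment'])
p=get('wrist','w8'); a=cv2.imread('pics/w5.png'); print(np.abs(a.astype(int)-p['image'][:,:,::-1]).mean(axis=2)[0:220,270:365].mean())
E
```

```text
0.03405092789253644 [-0.7579469  -0.18135803 -0.25709488] [ 0.01500093 -0.00666917 -0.04300179]
19.691180223285485
```

```bash
python3 - <<'E'
from h import *
p=get('wrist')
print(p['eye'])
for q in [(290,29),(355,30),(291,316),(345,316)]: print(np.round(atz(p,q,.032),4))
E
```

```text
[ 0.47010616 -0.13728968  0.18113416]
[ 0.508  -0.1256  0.032 ]
[ 0.5061 -0.1564  0.032 ]
[ 0.3494 -0.1146  0.032 ]
[ 0.3478 -0.1473  0.032 ]
```

{"name": "carry_out", "arguments": {"rows": [[[0.4,1.6,-0.1,0.5,0],[0.4,1.6,-0.1,0,0],[0.4,0,0,0,0],[0.4,0,0,-1,0],[0.4,0,0,-1,0],[0.4,0,0,-1.2,0],[0.4,0,0,0,0],[-1,0,0,0,0],[-1,0,0,0,0],[-1,0,0,0,0],[-1,0,0,0,0],[-1,0,0,0,0]]], "force": 20}}

```text
clock: 10.1
position: [0.4285, -0.1358, 0.0102]
ee_rot: [0.0, -0.69, 0.724, -0.0]
contact_force: [0.7, -0.3, -1.0]
width: 0.034
```

{"name": "carry_out", "arguments": {"rows": [[[-1,0,0,1,0],[-1,0,0,2,0],[-1,0,0,4,0],[-1,0,0,4,0],[-1,0,0,4,0],[-1,0,0,4,0],[-1,0,0,4,0],[-1,0,0,2,0],[-1,0,0,0,0]]]}}

```text
clock: 11.0
position: [0.4299, -0.1364, 0.2639]
ee_rot: [0.001, -0.69, 0.724, -0.004]
contact_force: [0.9, 0.1, -1.8]
width: 0.0335
```

```bash
python3 - <<'E'
from h import *
s=telemetry.get_state();print(s['position'],s['ee_rot'],s['width'],s['contact_force'],s['qpos'])
p=get('wrist','w9'); print(p['eye'])
E
```

```text
[ 0.42991462 -0.13640185  0.26385845] [ 0.00139926 -0.68953423  0.72424169 -0.00381511] 0.0335422332879233 [ 0.91041092  0.10474908 -1.758001  ] [-4.61734903e-01  6.34297929e-02  1.69251061e+00  2.75435055e-05
  1.37752504e+00  1.15814534e+00]
[ 0.50249174 -0.13939315  0.40834772]
```

{"name": "carry_out", "arguments": {"rows": [[[-1,2,-0.6,0,0],[-1,4,-1.5,0,0],[-1,4,-1.5,0,0],[-1,4,-1.5,0,0],[-1,4,-1.5,0,0],[-1,4,-1.5,0,0],[-1,3,-1.2,-1,0],[-1,1.2,-0.3,-2,0],[-1,0,0,-2,0],[-1,0,0,0,0],[-1,0,0,0,0]]]}}

```text
clock: 12.15
position: [0.6887, -0.2309, 0.2081]
ee_rot: [-0.001, -0.69, 0.724, 0.002]
contact_force: [-0.0, -0.5, -0.2]
width: 0.0337
```

```bash
python3 - <<'E'
from h import *
s=telemetry.get_state();print(s['position'],s['ee_rot'],s['width'],s['contact_force'])
p=get('wrist','w10'); 
p=get('scene','s10');cv2.imwrite('pics/s10.png',cv2.resize(p['image'][60:220,280:460,::-1],None,fx=4,fy=3.5,interpolation=cv2.INTER_CUBIC))
E
```

```text
[ 0.68871738 -0.23092366  0.20807339] [-0.00096879 -0.68951784  0.72426468  0.00220816] 0.03367195810025137 [-0.00197866 -0.54601248 -0.22697873]
```

{"name": "carry_out", "arguments": {"rows": [[[-1,0,0,-1,0],[-1,0,0,-0.5,0],[-1,0,0,-0.5,0],[-1,0,0,-0.5,0],[-1,0,0,-0.5,0],[-1,0,0,0,0]]]}}

```text
clock: 12.85
position: [0.6904, -0.2314, 0.1797]
ee_rot: [0.0, -0.69, 0.724, 0.0]
contact_force: [0.4, 1.7, 1.2]
width: 0.0338
```

```bash
python3 - <<'E'
from h import *
s=telemetry.get_state();print(s['position'],s['ee_rot'],s['width'],s['contact_force'],s['moment'])
p=get('wrist','w11'); 
p=get('scene','s10');cv2.imwrite('pics/s11.png',cv2.resize(p['image'][60:160,310:390,::-1],None,fx=6,fy=6,interpolation=cv2.INTER_CUBIC))
E
```

```text
[ 0.69043744 -0.23140719  0.17968778] [ 8.85336541e-05 -6.89542481e-01  7.24245213e-01  1.75204796e-04] 0.03382572800590467 [0.44546455 1.69884188 1.23253449] [ 0.15473249  0.02113144 -0.03739674]
```

```bash
cat >> h.py <<'E'
from scipy.optimize import least_squares
def tilt_fit(p,uvL,uvR,zb=.0102,zp=.021):
    # mouth top corners, left/right in image; unknown: theta(mouth down), L (pivot to mouth), roll-free
    s=telemetry.get_state(); T=np.array(s['position']); Rm=rot(s['ee_rot'])
    f=-Rm.as_matrix()[:,1]; f=np.array([f[0],f[1],0]); f/=np.linalg.norm(f)
    if (np.array(p['eye'])-T)@f<0: f=-f
    l=np.array([-f[1],f[0],0]); piv=T+[0,0,zp-zb]
    def pts(q):
        th,L,o,w=q
        m=piv+f*(L*np.cos(th)-(-(.032-zp))*0 - 0*L + (-(.032-zp))*-np.sin(th)*1)+np.array([0,0,-L*np.sin(th)+(.032-zp)*np.cos(th)])
        return np.array([m+l*(.017+o),m-l*(.017-o)])
    r=least_squares(lambda q:np.r_[(proj(p,pts(q))-np.array([uvL,uvR])).ravel(),(q[1]-.08)*300],[.2,.08,0,0])
    return np.rad2deg(r.x[0]),r.x[1],r.x[2],r.cost
E
python3 - <<'E'
from h import *
p=get('wrist')
print(tilt_fit(p,(283,94.5),(357,94.5)))
print(tilt_fit(p,(280,91.),(365,91)))
E
```

```text
(np.float64(16.110131232411945), np.float64(0.07851811125514804), np.float64(-0.0004534483301018722), np.float64(0.10241214167977292))
(np.float64(2.369791248745885), np.float64(0.0789697912395356), np.float64(-0.0013874510194710865), np.float64(0.05895892660977643))
```

{"name": "carry_out", "arguments": {"rows": [[[-1,0,0,-0.2,0],[-1,0,0,-0.2,0],[-1,0,0,-0.2,0],[-1,0,0,0,0],[-1,0,0,0,0]]]}}

```text
clock: 13.5
position: [0.6905, -0.2318, 0.174]
ee_rot: [-0.0, -0.689, 0.724, -0.0]
contact_force: [1.3, 0.3, 1.8]
width: 0.034
```

```bash
python3 - <<'E'
from h import *
s=telemetry.get_state();print(s['position'],s['width'],s['contact_force'],s['moment'])
p=get('wrist','w12'); 
E
```

```text
[ 0.69046779 -0.23184126  0.173985  ] 0.03398710116962679 [1.29347167 0.30505538 1.81638201] [ 0.21095873 -0.12709869 -0.06101554]
```

```bash
python3 - <<'E'
from h import *
p=get('wrist'); print(tilt_fit(p,(284,98),(356,98)))
for z in (0,.01,.03): print(np.round(atz(p,(320,52),z),4))
r=finder.boxes_of(p,'standoff_1'); print([(np.round(d['xy'],1).tolist(),round(d['confidence'],2)) for d in r])
p=get('scene','s13'); r=finder.boxes_of(p,'standoff_1'); print([(np.round(d['xy'],1).tolist(),round(d['confidence'],2),np.round(atz(p,d['xy'],.01),3).tolist()) for d in r])
print(proj(p,[.81,-.27,.01]))
p=get('side','d13'); r=finder.boxes_of(p,'standoff_1'); print([(np.round(d['xy'],1).tolist(),round(d['confidence'],2),np.round(atz(p,d['xy'],.01),3).tolist()) for d in r])
E
```

```text
(np.float64(19.27437254390104), np.float64(0.0776655050965813), np.float64(-0.0005467575595820193), np.float64(0.2571357177850577))
[ 0.818  -0.2395  0.    ]
[ 0.8163 -0.2393  0.01  ]
[ 0.8129 -0.2391  0.03  ]
[([321.3, 33.7], 0.76)]
[([313.1, 268.1], 0.59, [0.437, 0.124, 0.01]), ([358.7, 256.4], 0.41, [0.385, 0.006, 0.01])]
[328.85530165 141.32991411]
[([264.9, 188.2], 0.51, [0.851, -0.271, 0.01])]
```

{"name": "carry_out", "arguments": {"rows": [[[-1,0,0,3,0],[-1,0,0,4,0],[-1,-2,0.7,2,0],[-1,-4,1.5,0,0],[-1,-4,1.5,0,0],[-1,-4,1.5,0,0],[-1,-4,1.5,0,0],[-1,-4,1.5,0,0],[-1,-4,1.4,-2,0],[-1,0,0,-3,0],[-1,0,0,0,0]]]}}

```text
clock: 14.95
position: [0.4259, -0.1343, 0.2111]
ee_rot: [-0.002, -0.689, 0.724, 0.004]
contact_force: [-0.3, 1.0, -1.0]
width: 0.0339
```

```bash
python3 - <<'E'
from h import *
p=get('side','d14');cv2.imwrite('pics/d14.png',cv2.resize(p['image'][120:280,90:370,::-1],None,fx=2.8,fy=2.8,interpolation=cv2.INTER_CUBIC))
r=finder.boxes_of(p,'standoff_1'); print([(np.round(d['xy'],1).tolist(),round(d['confidence'],2),np.round(atz(p,d['xy'],.01),3).tolist()) for d in r])
p=get('scene','s14');cv2.imwrite('pics/s14.png',cv2.resize(p['image'][60:200,190:400,::-1],None,fx=3.8,fy=3.8,interpolation=cv2.INTER_CUBIC))
r=finder.boxes_of(p,'standoff_1'); print([(np.round(d['xy'],1).tolist(),round(d['confidence'],2),np.round(atz(p,d['xy'],.01),3).tolist()) for d in r])
E
```

```text
[([264.5, 184.5], 0.41, [0.869, -0.305, 0.01])]
[([313.6, 136.1], 0.49, [0.87, -0.248, 0.01]), ([408.5, 204.7], 0.42, [0.42, -0.246, 0.01])]
```

```bash
python3 - <<'E'
from h import *
a=get('side','d15');b=get('scene','s15')
def f(p):
    return [np.round(d['xy'],1).tolist() for d in finder.boxes_of(p,'standoff_1')]
fa,fb=f(a),f(b);print(fa,fb)
for qa in [(264.5,184.5),(264.3,186)]:
  for qb in [(313.6,136.1),(315,135)]:
    ra,rb=ray(a,qa),ray(b,qb); X=tri([ra,rb]); print(X, proj(a,X)-qa,proj(b,X)-qb)
cv2.imwrite('pics/d15.png',cv2.resize(a['image'][165:205,240:300,::-1],None,fx=12,fy=12,interpolation=cv2.INTER_CUBIC))
cv2.imwrite('pics/s15.png',cv2.resize(b['image'][115:155,285:345,::-1],None,fx=12,fy=12,interpolation=cv2.INTER_CUBIC))
E
```

```text
[[252.2, 204.0], [309.0, 200.0]] [[313.0, 268.7], [324.4, 284.3], [311.2, 135.1], [313.8, 279.2], [408.6, 204.0], [355.3, 257.5]]
[ 0.82681307 -0.21276468  0.04883544] [-0.53805393 -0.51004536] [0.37551947 0.61008138]
[ 0.83259499 -0.22448574  0.04432869] [-0.60061622 -0.57057232] [0.4185438  0.68247782]
[ 0.83124189 -0.21762452  0.04232519] [-0.85735234 -0.81862469] [0.59521373 0.97645484]
[ 0.83709779 -0.22946276  0.03773415] [-0.91942946 -0.87987266] [0.63730954 1.04948646]
```

```bash
python3 - <<'E'
from h import *
a=get('side');b=get('scene')
ra,rb=ray(a,(266.4,186.8)),ray(b,(318.6,138.6)); X=tri([ra,rb]); print('near end',X, proj(a,X)-(266.4,186.8),proj(b,X)-(318.6,138.6))
for z in (.02,.03,.04): print(z,atz(b,(318.6,138.6),z),atz(b,(312,131.5),z), atz(a,(266.4,186.8),z))
E
```

```text
near end [ 0.82785393 -0.23495831  0.03008443] [0.19816963 0.18207216] [-0.1381391  -0.21955266]
0.02 [ 0.83647212 -0.24331196  0.02      ] [ 0.88460901 -0.25276673  0.02      ] [ 0.84079705 -0.26110388  0.02      ]
0.03 [ 0.82664963 -0.23456843  0.03      ] [ 0.87419754 -0.24390751  0.03      ] [ 0.82933805 -0.23659361  0.03      ]
0.04 [ 0.81682714 -0.22582489  0.04      ] [ 0.86378606 -0.23504829  0.04      ] [ 0.81787905 -0.21208334  0.04      ]
```

{"name": "carry_out", "arguments": {"rows": [[[-1,0,0,-4,0],[-1,0,0,-4,0],[-1,0,0,-4,0],[-1,0,0,-3,0],[-1,0,0,-2,0],[-1,0,0,-1,0],[-1,0,0,-1,0],[-1,0,0,-0.5,0],[-1,0,0,-0.5,0],[-1,0,0,0,0],[-1,0,0,0,0]]]}}

```text
clock: 16.55
position: [0.4316, -0.1362, 0.0145]
ee_rot: [0.001, -0.689, 0.724, -0.001]
contact_force: [0.0, 0.5, -1.2]
width: 0.0336
```

```bash
python3 - <<'E'
from h import *
s=telemetry.get_state();print(s['position'],s['width'],s['contact_force'],s['moment'])
p=get('wrist','w16')
E
```

```text
[ 0.43164855 -0.13621353  0.01451302] 0.03355966488434386 [ 0.02186293  0.48303524 -1.24350578] [ 0.00201081 -0.02947139 -0.01740991]
```

{"name": "carry_out", "arguments": {"rows": [[[-1,0,0,-0.4,0],[-1,0,0,0,0],[0.4,0,0,0,0],[0.4,0,0,0,0],[0.4,0,0,0,0],[0.4,0,0,2,0],[0.4,0,0,4,0],[0.4,0,0,4,0],[0.4,0,0,4,0],[0.4,2,0,5,0],[0.4,4,-1,4,0],[0.4,4,-1,0,0]]]}}

```text
clock: 17.8
position: [0.5271, -0.1555, 0.2378]
ee_rot: [0.002, -0.69, 0.724, -0.006]
contact_force: [0.7, -0.5, -0.6]
width: 0.0599
```

{"name": "carry_out", "arguments": {"rows": [[[0,4,-1,0,0],[0,4,-1,0,0],[0,4,-1,0,0],[0,4,-1,0,0],[0,4,-1,0,0],[0,4,-1,0,0],[0,4,-1.2,0,0],[0,0,0,-3,0],[0,0,0,-3,0],[0,0,0,-3,0],[0,0,0,0,0]]]}}

```text
clock: 18.9
position: [0.8008, -0.2253, 0.1342]
ee_rot: [-0.003, -0.69, 0.724, 0.005]
contact_force: [-0.5, 0.3, -0.9]
width: 0.0429
```

```bash
python3 - <<'E'
from h import *
s=telemetry.get_state();print(s['position'],s['ee_rot'],s['width'],s['contact_force'],s['moment'])
p=get('wrist','w17'); print(p['eye'])
print([(np.round(d['xy'],1).tolist(),round(d['confidence'],2),np.round(atz(p,d['xy'],.03),4).tolist()) for d in finder.boxes_of(p,'standoff_1')])
E
```

```text
[ 0.80077165 -0.22525159  0.13415126] [-0.0026277  -0.68950725  0.72425375  0.00541758] 0.04290661294311701 [-0.46163203  0.29288591 -0.88870139] [-0.01295435  0.00514421  0.01490373]
[ 0.87599165 -0.22933287  0.27723748]
[([339.7, 118.8], 0.57, [0.8608, -0.2444, 0.03])]
```

```bash
python3 - <<'E'
from h import *
p=get('wrist')
cv2.imwrite('pics/w17a.png',cv2.resize(p['image'][70:190,270:400,::-1],None,fx=6,fy=5,interpolation=cv2.INTER_CUBIC))
b=get('scene'); a=get('side')
for n,q,qs in [('near',(332,162),(318.6,138.6)),('far',(345,87),(312,131.5))]:
    X=tri([ray(p,q),ray(b,qs)]); print(n,X,proj(p,X)-q,proj(b,X)-qs)
    for z in (.02,.03): print(z,atz(p,q,z))
E
```

```text
near [ 0.82866162 -0.23778741  0.02746597] [-1.06958293 -0.71090079] [ 0.29759371 -0.04794682]
0.02 [ 0.82657372 -0.23891979  0.02      ]
0.03 [ 0.82849574 -0.23857844  0.03      ]
far [ 0.88978048 -0.25454749  0.01616729] [1.88179538 1.38290512] [-0.53572014  0.02179683]
0.02 [ 0.89083639 -0.25265886  0.02      ]
0.03 [ 0.8903289  -0.25179809  0.03      ]
```

{"name": "carry_out", "arguments": {"rows": [[[-0.2,1,-0.4,0,-0.08],[-0.2,1,-0.4,-2,-0.085],[-0.2,1,-0.4,-3,0],[-0.2,0.8,-0.3,-3,0],[-0.2,0,0,0,0],[-0.2,0,0,0,0]]]}}

```text
clock: 19.75
position: [0.8419, -0.2415, 0.0624]
ee_rot: [0.0, -0.627, 0.779, -0.0]
contact_force: [-0.1, 0.7, 0.0]
width: 0.034
```

```bash
python3 - <<'E'
from h import *
s=telemetry.get_state();print(s['position'],s['ee_rot'],s['width'],s['contact_force'],s['moment'],s['qpos'])
p=get('wrist','w18'); print(p['eye'])
for q in [(330,162)]: pass
E
```

```text
[ 0.84194675 -0.2414971   0.06240703] [ 9.95149369e-05 -6.27489709e-01  7.78624804e-01 -2.61953359e-04] 0.03398456280326857 [-0.05039716  0.65134541  0.02211755] [ 0.00919883 -0.01635921 -0.00107778] [-3.58608970e-01  8.38330710e-01  9.02970866e-01 -9.66726357e-05
  1.39973880e+00  1.42635005e+00]
[ 0.9138884  -0.25704284  0.20637387]
```

{"name": "carry_out", "arguments": {"rows": [[[-0.2,0.3,0,-1,0],[-0.2,0.2,0,-1,0],[-0.2,0,0,-0.8,0],[-0.2,0,0,0,0],[-0.2,0,0,0,0]]]}}

```text
clock: 20.3
position: [0.8464, -0.2413, 0.0326]
ee_rot: [-0.0, -0.627, 0.779, 0.0]
contact_force: [0.3, -0.4, -0.2]
width: 0.0345
```

```bash
python3 - <<'E'
from h import *
s=telemetry.get_state();print(s['position'],s['ee_rot'],s['width'],s['contact_force'],s['moment'])
p=get('wrist','w19'); print(p['eye'])
a=get('side','d19');cv2.imwrite('pics/d19.png',cv2.resize(a['image'][150:210,230:320,::-1],None,fx=8,fy=8,interpolation=cv2.INTER_CUBIC))
E
```

```text
[ 0.84641036 -0.24129606  0.03262691] [-3.30590183e-04 -6.27478186e-01  7.78633925e-01  4.77280932e-04] 0.03453746435093307 [ 0.34871748 -0.37242492 -0.17198245] [0.00669085 0.00025712 0.00069258]
[ 0.91858102 -0.25690201  0.17641391]
```

{"name": "carry_out", "arguments": {"rows": [[[-0.2,0,0,-0.4,0],[-0.2,0,0,-0.4,0],[-0.2,0,0,0,0]]]}}

```text
clock: 20.7
position: [0.8462, -0.2412, 0.0243]
ee_rot: [-0.0, -0.627, 0.779, 0.001]
contact_force: [0.3, 0.2, -1.2]
width: 0.034
```

{"name": "carry_out", "arguments": {"rows": [[[-0.2,0,0,-0.3,0],[-0.2,0,0,0,0],[-1,0,0,0,0],[-1,0,0,0,0],[-1,0,0,0,0],[-1,0,0,0,0],[-1,0,0,0,0]]], "force": 40}}

```text
clock: 21.4
position: [0.8468, -0.2415, 0.0224]
ee_rot: [0.0, -0.627, 0.779, -0.0]
contact_force: [-0.3, -0.2, -0.3]
width: 0.0182
```

{"name": "carry_out", "arguments": {"rows": [[[-1,0,0,1,0],[-1,0,0,2,0],[-1,-1,0,3,0],[-1,-2,0,3,0],[-1,-2,0,3,0],[-1,0,0,0,0]]]}}

```text
clock: 22.0
position: [0.7974, -0.2427, 0.1506]
ee_rot: [0.002, -0.627, 0.779, -0.004]
contact_force: [0.8, -0.8, 1.1]
width: 0.0186
```

```bash
python3 - <<'E'
from h import *
s=telemetry.get_state();print(s['position'],s['width'],s['contact_force'],s['moment'])
p=get('wrist','w20')
a=get('side','d20');cv2.imwrite('pics/d20.png',cv2.resize(a['image'][120:210,230:330,::-1],None,fx=6,fy=6,interpolation=cv2.INTER_CUBIC))
E
```

```text
[ 0.79737344 -0.24273838  0.15062979] 0.018551500978891695 [ 0.79867198 -0.84040226  1.07782605] [-0.03661833 -0.01415299 -0.04558292]
```

{"name": "carry_out", "arguments": {"rows": [[[-1,-1,0,4,0],[-1,-1,0,4,0.14],[-1,-2,0,2,0.14],[-1,-2,0,0,0.14],[-1,-2,0.2,0,0.14],[-1,-2,0.2,0,0.14],[-1,-2,0.2,0,0.14],[-1,-2,0.2,0,0.14],[-1,-2,0.2,0,0.14],[-1,-2,0.2,0,0.14],[-1,-1.6,0.2,0,0.14],[-1,-1,0.2,0,0.14]]]}}

```text
clock: 23.3
position: [0.5895, -0.225, 0.2404]
ee_rot: [-0.001, 0.993, -0.119, -0.002]
contact_force: [0.4, 0.2, -0.7]
width: 0.0183
```

{"name": "carry_out", "arguments": {"rows": [[[-1,0,0,0,0.14],[-1,0,0,0,0.14],[-1,0,0,0,0.032],[-1,0,0,0,0]]]}}

```text
clock: 23.7
position: [0.5908, -0.2251, 0.2405]
ee_rot: [-0.001, 0.999, 0.034, -0.001]
contact_force: [-0.2, -0.1, -1.1]
width: 0.0183
```

```bash
python3 - <<'E'
from h import *
s=telemetry.get_state();print(s['position'],s['ee_rot'],s['width'],s['qpos'])
print(np.rad2deg(2*np.arctan2(s['ee_rot'][2],s['ee_rot'][1]))%360)
p=get('wrist','w21')
b=get('scene','s21');cv2.imwrite('pics/s21.png',cv2.resize(b['image'][60:200,280:440,::-1],None,fx=4.5,fy=4,interpolation=cv2.INTER_CUBIC))
E
```

```text
[ 0.59083076 -0.2251474   0.24045202] [-8.00522975e-04  9.99436610e-01  3.35326912e-02 -1.17479962e-03] 0.01833582634514182 [-4.74213684e-01  3.59795232e-01  1.35751428e+00  2.59319219e-04
  1.42711477e+00 -5.41329203e-01]
3.8432877333648645
```

```bash
python3 - <<'E'
from h import *
p=get('wrist')
par=[0.56605,0.14015,-1.50422]
for x in (.15,.2,.25,.3,.35):
    print(x,[np.round(q,1).tolist() for q in proj(p,trough_pts(par,[(x,-.0283,.0283),(x,0,0),(x,.0283,.0283)]))])
cv2.imwrite('pics/w21a.png',cv2.resize(p['image'][0:200,250:410,::-1],None,fx=4,fy=3,interpolation=cv2.INTER_CUBIC))
E
```

```text
0.15 [[287.4, -55.0], [318.5, -37.1], [349.4, -55.1]]
0.2 [[284.9, -16.5], [318.4, 0.6], [351.9, -16.6]]
0.25 [[282.3, 31.3], [318.4, 46.1], [354.4, 31.2]]
0.3 [[280.2, 89.2], [318.4, 99.5], [356.5, 89.1]]
0.35 [[279.0, 155.3], [318.4, 159.1], [357.7, 155.2]]
```

{"name": "carry_out", "arguments": {"rows": [[[-1,0.3,-0.2,-1.5,0],[-1,0.3,-0.2,-1.5,0],[-1,0,0,-1,0],[-1,0,0,-1,0],[-1,0,0,0,0]]]}}

```text
clock: 24.35
position: [0.5957, -0.2289, 0.1902]
ee_rot: [-0.001, 0.999, 0.033, -0.002]
contact_force: [-1.0, 0.4, -0.4]
width: 0.0184
```

```bash
python3 - <<'E'
from h import *
s=telemetry.get_state();print(s['position'],s['width'],s['contact_force'])
p=get('wrist','w22')
b=get('side','d22');cv2.imwrite('pics/d22.png',cv2.resize(b['image'][110:200,290:390,::-1],None,fx=6,fy=6,interpolation=cv2.INTER_CUBIC))
E
```

```text
[ 0.59569403 -0.2288745   0.19016229] 0.018412175559593326 [-0.96376031  0.3569265  -0.37179926]
```

{"name": "carry_out", "arguments": {"rows": [[[-1,0.1,0,-0.5,0],[-1,0,0,-0.3,0],[-1,0,0,0,0]]]}}

```text
clock: 24.75
position: [0.5976, -0.2293, 0.184]
ee_rot: [-0.0, 0.999, 0.034, -0.0]
contact_force: [-0.4, -0.3, 0.1]
width: 0.0179
```

{"name": "carry_out", "arguments": {"rows": [[[-0.35,0,0,0,0],[-0.35,0,0,0,0],[-0.35,0,0,0,0],[-0.35,0,0,2,0],[-0.35,0,0,3,0],[-0.35,0,0,2,0]]]}}

```text
clock: 25.35
position: [0.5982, -0.2297, 0.2563]
ee_rot: [0.001, 0.999, 0.034, 0.001]
contact_force: [0.1, 0.1, 0.6]
width: 0.0281
```

```bash
python3 - <<'E'
from h import *
s=telemetry.get_state();print(s['position'],s['width'],s['contact_force'])
p=get('wrist','w23')
b=get('side','d23');cv2.imwrite('pics/d23.png',cv2.resize(b['image'][130:270,230:400,::-1],None,fx=4.5,fy=4,interpolation=cv2.INTER_CUBIC))
E
```

```text
[ 0.59824699 -0.2296846   0.25628819] 0.028101153475410014 [0.10929241 0.13823411 0.62034996]
```

{"name": "carry_out", "arguments": {"rows": [[[0.2,-1,0,0,-0.14],[0.2,-2,-0.3,0,-0.14],[0.2,-2,-0.3,0,-0.14],[0.2,-2,-0.4,0,-0.14],[0.2,-2,-0.4,0,-0.14],[0.2,-2,-0.4,0,-0.14],[0.2,-2,-0.4,0,-0.14],[0.2,-2,-0.4,-1,-0.14],[0.2,-2,-0.4,-2,-0.14],[0.2,-2,-0.5,-2,-0.14],[0.2,0,0,0,-0.14],[0.2,0,0,0,0]]]}}

```text
clock: 26.65
position: [0.4065, -0.2639, 0.2029]
ee_rot: [0.0, 0.741, -0.672, -0.001]
contact_force: [0.0, 0.6, 1.1]
width: 0.0513
```

```bash
python3 - <<'E'
from h import *
s=telemetry.get_state();print(s['position'],s['width'],s['contact_force'])
print(np.rad2deg(2*np.arctan2(s['ee_rot'][2],s['ee_rot'][1]))%360)
p=get('wrist','w24')
b=get('side','d24');cv2.imwrite('pics/d24.png',cv2.resize(b['image'][170:270,250:400,::-1],None,fx=5,fy=5,interpolation=cv2.INTER_CUBIC))
E
```

```text
[ 0.40647483 -0.26387467  0.20287062] 0.05130521730670477 [0.02623165 0.59355167 1.07364848]
275.56402775312074
```

```bash
python3 - <<'E'
from h import *
p=get('wrist'); print(p['eye'])
for q in [(300,98),(331,98),(298.5,245),(329.5,245)]: print(np.round(atz(p,q,.032),4))
b=get('scene'); print([(np.round(d['xy'],1).tolist(),round(d['confidence'],2),np.round(atz(b,d['xy'],.02),3).tolist()) for d in finder.boxes_of(b,'tray_a')])
cv2.imwrite('pics/w24a.png',cv2.resize(p['image'][85:260,270:360,::-1],None,fx=5,fy=3.4,interpolation=cv2.INTER_CUBIC))
E
```

```text
[ 0.4811796  -0.25691211  0.34792232]
[ 0.4857 -0.2377  0.032 ]
[ 0.4888 -0.2687  0.032 ]
[ 0.3252 -0.2497  0.032 ]
[ 0.3287 -0.2846  0.032 ]
[([314.0, 275.6], 0.76, [0.413, 0.141, 0.02]), ([407.9, 203.2], 0.7, [0.42, -0.241, 0.02]), ([382.7, 221.3], 0.69, [0.422, -0.129, 0.02])]
```

{"name": "carry_out", "arguments": {"rows": [[[0.2,1,0.3,-3,0],[0.2,1,0.3,-4,0],[0.2,0,0,-4,0],[0.2,0,0,-4,0],[0.2,0,0,-2,0],[0.2,0,0,-1,0],[0.2,0,0,0,0]]], "force": 35}}

```text
clock: 27.6
position: [0.4276, -0.2581, 0.0234]
ee_rot: [0.0, 0.741, -0.671, -0.001]
contact_force: [0.5, 0.4, -0.0]
width: 0.0513
```

```bash
python3 - <<'E'
from h import *
s=telemetry.get_state();print(s['position'],s['width'],s['contact_force'])
p=get('wrist','w25')
E
```

```text
[ 0.42762688 -0.25807033  0.02339665] 0.05130271996189692 [ 0.46662614  0.44679661 -0.0019133 ]
```

{"name": "carry_out", "arguments": {"rows": [[[0.2,0,0,-0.7,0],[0.2,0,0,0,0],[-1,0,0,0,0],[-1,0,0,0,0],[-1,0,0,0,0],[-1,0,0,0,0],[-1,0,0,1,0],[-1,0,0,2,0],[-1,0,0,4,0],[-1,0,0,4,0],[-1,0,0,4,0],[-1,0,0,4,0]]], "force": 35}}

```text
clock: 28.85
position: [0.4273, -0.2583, 0.2093]
ee_rot: [0.0, 0.741, -0.672, 0.0]
contact_force: [0.1, -0.9, -1.6]
width: 0.0332
```

{"name": "carry_out", "arguments": {"rows": [[[-1,0,0,4,0.07],[-1,1,0,2,0.14],[-1,1,0,0,0.14],[-1,1.5,0.2,0,0.14],[-1,2,0.2,0,0.14],[-1,2,0.2,0,0.14],[-1,2,0.2,0,0.14],[-1,2,0.2,0,0.14],[-1,2,0.2,0,0.14],[-1,1.5,0.2,0,0.14],[-1,1.5,0.2,0,0.14],[-1,0.5,0.2,0,0.07]]]}}

```text
clock: 30.05
position: [0.5988, -0.2402, 0.2669]
ee_rot: [-0.0, 0.999, 0.036, 0.0]
contact_force: [-0.1, 0.0, -1.0]
width: 0.0333
```

{"name": "carry_out", "arguments": {"rows": [[[-1,0,0,0,0],[-1,0,0,0,0]]]}}

```text
clock: 30.25
position: [0.5972, -0.2404, 0.2672]
ee_rot: [-0.0, 0.999, 0.033, -0.0]
contact_force: [-0.9, -0.2, -1.4]
width: 0.0327
```

```bash
python3 - <<'E'
from h import *
s=telemetry.get_state();print(s['position'],s['width'],s['contact_force'])
print(np.rad2deg(2*np.arctan2(s['ee_rot'][2],s['ee_rot'][1]))%360)
p=get('wrist','w26')
par=[0.572,0.14015,-1.50422]
E
```

```text
[ 0.59721983 -0.24038312  0.26717544] 0.03271211319099221 [-0.88209353 -0.22733443 -1.39358217]
3.7584667528105156
```

{"name": "carry_out", "arguments": {"rows": [[[-1,0,0,-1.5,0],[-1,0,0,-2,0],[-1,0,0,-2,0],[-1,0,0,-1.3,0],[-1,0,0,0,0],[-1,0,0,0,0]]]}}

```text
clock: 30.9
position: [0.5978, -0.2407, 0.1998]
ee_rot: [0.0, 0.999, 0.033, 0.0]
contact_force: [0.3, 0.1, -1.4]
width: 0.033
```

{"name": "carry_out", "arguments": {"rows": [[[-1,0,0,-0.3,0],[-1,0,0,-0.3,0],[-1,0,0,0,0]]]}}

```text
clock: 31.2
position: [0.5977, -0.2404, 0.1934]
ee_rot: [0.0, 0.999, 0.033, 0.0]
contact_force: [-0.4, 0.2, -1.3]
width: 0.033
```

{"name": "carry_out", "arguments": {"rows": [[[-1,0,0,-0.2,0],[-1,0,0,-0.2,0],[-1,0,0,0,0]]]}}

```text
clock: 31.5
position: [0.5982, -0.2407, 0.1918]
ee_rot: [0.001, 0.999, 0.034, 0.001]
contact_force: [-2.1, 1.4, 7.6]
width: 0.0331
```

```bash
python3 - <<'E'
from h import *
s=telemetry.get_state();print(s['position'],s['width'],s['contact_force'],s['moment'])
p=get('wrist','w27')
b=get('side','d27');cv2.imwrite('pics/d27.png',cv2.resize(b['image'][110:220,270:400,::-1],None,fx=5,fy=5,interpolation=cv2.INTER_CUBIC))
E
```

```text
[ 0.59818793 -0.24070932  0.19176438] 0.03311552898422379 [-2.0701771   1.42639194  7.56249416] [ 0.11493598  0.36599632 -0.0388316 ]
```

{"name": "carry_out", "arguments": {"rows": [[[-1,0,0,-0.2,0],[-1,0,0,0,0]]]}}

```text
clock: 31.8
position: [0.5982, -0.2407, 0.1915]
ee_rot: [0.001, 0.999, 0.034, 0.002]
contact_force: [-3.9, 1.8, 13.4]
width: 0.0333
```

{"name": "carry_out", "arguments": {"rows": [[[-1,0,0,-0.2,0],[-1,0,0,0,0]]]}}

```text
clock: 32.0
position: [0.5983, -0.2407, 0.1911]
ee_rot: [0.002, 0.999, 0.034, 0.002]
contact_force: [-6.2, 3.5, 19.9]
width: 0.0332
```

```bash
python3 - <<'E'
from h import *
s=telemetry.get_state();print(s['position'],s['width'],s['contact_force'],s['moment'])
p=get('wrist','w28')
E
```

```text
[ 0.59827815 -0.24068898  0.1911458 ] 0.03321180681097479 [-6.20047538  3.4742505  19.8862248 ] [ 0.35014076  0.92166619 -0.01819841]
```

{"name": "carry_out", "arguments": {"rows": [[[-1,-0.1,0,0,0],[-1,0,0,0,0],[-1,0,0,0,0]]], "force": 20}}

```text
clock: 32.35
position: [0.5982, -0.2407, 0.1912]
ee_rot: [0.002, 0.999, 0.034, 0.003]
contact_force: [-4.6, 3.9, 19.8]
width: 0.0329
```

```bash
python3 - <<'E'
from h import *
s=telemetry.get_state();print(s['position'],s['width'],s['contact_force'],s['moment'])
p=get('wrist','w29')
b=get('side','d29');cv2.imwrite('pics/d29.png',cv2.resize(b['image'][110:220,270:400,::-1],None,fx=5,fy=5,interpolation=cv2.INTER_CUBIC))
E
```

```text
[ 0.59817243 -0.24073429  0.19117045] 0.032927669406290876 [-4.58114027  3.90584598 19.77076199] [ 0.36511316  0.56915087 -0.0278048 ]
```

{"name": "carry_out", "arguments": {"rows": [[[-1,0,0,1,0],[-1,0,0,3,0],[-1,0,0,3,0],[-1,1,0,0,-0.14],[-1,1,0,0,-0.14],[-1,1,0,0,-0.14],[-1,1.2,0.1,0,-0.14],[-1,1.2,0.1,0,-0.14],[-1,1.2,0.1,0,-0.14],[-1,1.2,0.1,0,-0.14],[-1,1.2,0.1,0,-0.14],[-1,1.2,0.1,0,-0.14]]], "force": 25}}

```text
clock: 33.65
position: [0.6992, -0.2344, 0.2547]
ee_rot: [0.0, 0.826, -0.564, -0.0]
contact_force: [-0.5, -0.2, -1.4]
width: 0.0333
```

{"name": "carry_out", "arguments": {"rows": [[[-1,0.6,0.1,0,-0.14],[-1,0.5,0.1,0,-0.14],[-1,0,0,-1,0],[-1,0,0,-2,0],[-1,0,0,-1.5,0],[-1,0,0,0,0],[-1,0,0,0,0]]]}}

```text
clock: 34.35
position: [0.7093, -0.2325, 0.2096]
ee_rot: [0.0, 0.741, -0.671, -0.001]
contact_force: [-0.6, -0.6, -2.0]
width: 0.0333
```

```bash
python3 - <<'E'
from h import *
s=telemetry.get_state();print(s['position'],s['width'],s['contact_force'],s['moment'])
print(np.rad2deg(2*np.arctan2(s['ee_rot'][2],s['ee_rot'][1]))%360)
p=get('wrist','w30')
E
```

```text
[ 0.70933872 -0.23247562  0.20964298] 0.03333740556781211 [-0.63360086 -0.62077915 -2.04277242] [-0.02633656 -0.1408617   0.00844412]
275.68801040268636
```

{"name": "carry_out", "arguments": {"rows": [[[-1,0,0,-0.5,0],[-1,0,0,-0.5,0],[-1,0,0,-0.4,0],[-1,0,0,-0.4,0],[-1,0,0,-0.4,0],[-1,0,0,0,0]]]}}

```text
clock: 35.0
position: [0.7096, -0.2324, 0.1881]
ee_rot: [0.0, 0.741, -0.672, -0.0]
contact_force: [1.0, -0.5, 3.7]
width: 0.033
```

```bash
python3 - <<'E'
from h import *
s=telemetry.get_state();print(s['position'],s['width'],s['contact_force'],s['moment'])
p=get('wrist','w31')
E
```

```text
[ 0.70962432 -0.23240526  0.18806111] 0.03295062826979177 [ 1.04060101 -0.49127173  3.72516722] [-0.11805985  0.30644439 -0.00583105]
```

```bash
cat >> h.py <<'E'
def tilt2(p,uvL,uvR,zb,L):
    s=telemetry.get_state(); T=np.array(s['position']); f=np.array(p['eye'])-T; f[2]=0; f/=np.linalg.norm(f)
    zp=(zb+.032)/2; piv=T+[0,0,zp-zb]; h=.032-zp
    best=[]
    for th in np.deg2rad(np.arange(-5,45,.25)):
        m=piv+f*(L*np.cos(th)-h*np.sin(th)*-1)+np.array([0,0,-L*np.sin(th)+h*np.cos(th)])
        uv=proj(p,m); best.append((abs(uv[1]-(uvL[1]+uvR[1])/2)*0+abs(2*0.017*0+np.linalg.norm(proj(p,m+np.cross([0,0,1],f)*.017)-proj(p,m-np.cross([0,0,1],f)*.017))-abs(uvR[0]-uvL[0])),np.rad2deg(th),uv))
    return min(best,key=lambda t:t[0])
E
python3 - <<'E'
from h import *
p=get('wrist')
print(tilt2(p,(283,146),(356,146),.016,.06))
print(tilt_fit(p,(283,146),(356,146),zb=.016,zp=.024))
E
```

```text
(np.float64(0.00929407091555845), np.float64(15.25), array([318.62265026, 133.49734407]))
(np.float64(15.671991082607018), np.float64(0.05447503662077552), np.float64(-0.0003128166311885008), np.float64(29.61372327304065))
```

{"name": "carry_out", "arguments": {"rows": [[[-1,0,0,1,0],[-1,0,0,3,0],[-1,-0.5,-0.5,3,0.1],[-1,-1,-1,1.2,0.14],[-1,-1,-1.4,0,0.14],[-1,-1,-1.4,0,0.14],[-1,-1,-1.4,0,0.14],[-1,-1,-1.4,0,0.14],[-1,-1,-1.4,0,0.14],[-1,-1,-1.4,0,0.14],[-1,-1,-1.4,0,0.14],[-1,-1,-1.3,0,0.14]]]}}

```text
clock: 36.3
position: [0.6142, -0.3589, 0.27]
ee_rot: [-0.0, 0.999, -0.054, -0.0]
contact_force: [0.8, -0.4, -1.4]
width: 0.0331
```

{"name": "carry_out", "arguments": {"rows": [[[-1,-0.6,-0.6,0,0.14],[-1,-0.2,-0.4,0,0.14],[-1,0,0,0,0.04],[-1,0,0,0,0]]]}}

```text
clock: 36.7
position: [0.6065, -0.3685, 0.27]
ee_rot: [-0.0, 0.995, 0.103, -0.0]
contact_force: [0.5, 0.3, -1.8]
width: 0.0329
```

```bash
python3 - <<'E'
from h import *
s=telemetry.get_state();print(s['position'],s['width'],s['contact_force'],s['moment'])
print(np.rad2deg(2*np.arctan2(s['ee_rot'][2],s['ee_rot'][1]))%360)
p=get('wrist','w32')
E
```

```text
[ 0.60652737 -0.3684888   0.27002613] 0.03291429042022914 [ 0.46976323  0.33221833 -1.75410545] [ 0.05130231  0.06904607 -0.0384957 ]
11.821035350528858
```

{"name": "carry_out", "arguments": {"rows": [[[-1,0,0.5,0,-0.05],[-1,0,1,-0.5,-0.05],[-1,-0.1,1.5,-1,-0.04],[-1,-0.2,1.5,-1.5,0],[-1,-0.2,1.4,-1.5,0],[-1,0,1,-1.3,0],[-1,0,0.5,-0.5,0],[-1,0,0,0,0]]]}}

```text
clock: 37.55
position: [0.6016, -0.2934, 0.2066]
ee_rot: [-0.001, 0.999, 0.034, -0.001]
contact_force: [-0.9, -0.2, -0.7]
width: 0.033
```

```bash
python3 - <<'E'
from h import *
s=telemetry.get_state();print(s['position'],s['width'],s['contact_force'],s['moment'])
print(np.rad2deg(2*np.arctan2(s['ee_rot'][2],s['ee_rot'][1]))%360)
p=get('wrist','w33')
E
```

```text
[ 0.60156704 -0.29343141  0.20660957] 0.03295949348337699 [-0.8671689  -0.15034731 -0.70429675] [ 0.01814847  0.01786679 -0.04423734]
3.8705046831694148
```

{"name": "carry_out", "arguments": {"rows": [[[-1,0,-0.5,0.2,0],[-1,0.1,-1.1,0.3,0],[-1,0.1,-1.2,0.3,0],[-1,0,-1,0.3,0],[-1,0,0,0,0],[-1,-0.2,3.8,-1.1,0],[-1,0,0,0,0],[-1,0,0,0,0]]]}}

```text
clock: 38.4
position: [0.6015, -0.2936, 0.2071]
ee_rot: [-0.0, 0.999, 0.034, -0.0]
contact_force: [0.2, -0.3, -1.5]
width: 0.0332
```

```bash
python3 - <<'E'
from h import *
s=telemetry.get_state();print(s['position'],s['width'],s['contact_force'],s['moment'])
p=get('wrist','w34')
E
```

```text
[ 0.60151103 -0.29362707  0.20708929] 0.03316495128593344 [ 0.19579002 -0.26941935 -1.4834786 ] [ 0.09063031 -0.01458602 -0.03137935]
```

{"name": "carry_out", "arguments": {"rows": [[[-1,0,-0.5,0.6,0],[-1,0.1,-1.1,0.6,0],[-1,0.1,-1.4,0.7,0],[-1,0,0,0,0],[-1,0,0.5,-0.1,0],[-1,-0.1,1.2,-0.3,0],[-1,-0.1,2.2,-0.6,0],[-1,-0.2,3.2,-0.9,0],[-1,0.2,-3,0.9,0],[-1,0,0,0,0],[-1,0,0,0,0]]]}}

```text
clock: 39.55
position: [0.6018, -0.2824, 0.2164]
ee_rot: [-0.0, 0.999, 0.034, 0.0]
contact_force: [-0.2, -0.9, -1.9]
width: 0.033
```

```bash
python3 - <<'E'
from h import *
s=telemetry.get_state();print(s['position'],s['width'],s['contact_force'],s['moment'])
p=get('wrist','w35')
E
```

```text
[ 0.60179466 -0.28243539  0.21638816] 0.03303205740483317 [-0.18384591 -0.90977114 -1.9454574 ] [ 0.09620482 -0.02697818  0.01006182]
```

{"name": "carry_out", "arguments": {"rows": [[[-1,0,0,2,0],[-1,-1,0,3,-0.14],[-1,-2,0.2,0,-0.14],[-1,-2,0.2,0,-0.14],[-1,-2,0.3,0,-0.14],[-1,-2,0.3,0,-0.14],[-1,-2,0.3,0,-0.14],[-1,-2,0.3,0,-0.14],[-1,-2,0.3,0,-0.14],[-1,-2,0.2,-3,-0.14],[-1,-0.4,0.2,-4,-0.14],[-1,0,0,-4,-0.13]]]}}

```text
clock: 40.8
position: [0.4271, -0.2596, 0.1562]
ee_rot: [-0.0, 0.742, -0.67, 0.001]
contact_force: [0.4, -0.0, -2.0]
width: 0.0335
```

{"name": "carry_out", "arguments": {"rows": [[[-1,0,0,-4,0],[-1,0,0,-3,0],[-1,0,0,-2,0],[-1,0,0,-1,0],[-1,0,0,0,0]]]}}

```text
clock: 41.3
position: [0.4272, -0.2596, 0.0554]
ee_rot: [-0.0, 0.744, -0.668, -0.001]
contact_force: [-0.0, -0.0, -1.0]
width: 0.0332
```

```bash
python3 - <<'E'
from h import *
s=telemetry.get_state();print(s['position'],s['width'],s['contact_force'],s['moment'])
print(np.rad2deg(2*np.arctan2(s['ee_rot'][2],s['ee_rot'][1]))%360)
p=get('wrist','w36')
b=get('side','d36');cv2.imwrite('pics/d36.png',cv2.resize(b['image'][170:270,250:400,::-1],None,fx=5,fy=5,interpolation=cv2.INTER_CUBIC))
E
```

```text
[ 0.42716929 -0.25958604  0.05540222] 0.033193516267139574 [-0.00982571 -0.00878435 -0.9903965 ] [-0.00471336 -0.04024962  0.02760514]
276.1792489490997
```

{"name": "carry_out", "arguments": {"rows": [[[-1,0,0,-1,0],[-1,0,0,-0.8,0],[-1,0,0,-0.6,0],[-1,0,0,-0.6,0],[-1,0,0,-0.5,0],[-1,0,0,-0.4,0],[-1,0,0,0,0],[0.2,0,0,0,0],[0.2,0,0,0,0],[0.2,0,0,0,0],[0.2,0,0,2,0],[0.2,0,0,4,0]]]}}

```text
clock: 42.6
position: [0.4259, -0.2588, 0.0753]
ee_rot: [0.0, 0.744, -0.668, -0.004]
contact_force: [0.4, -0.6, -0.7]
width: 0.0514
```

```bash
python3 - <<'E'
from h import *
s=telemetry.get_state();print(s['position'],s['width'],s['contact_force'],s['moment'])
p=get('wrist','w37')
E
```

```text
[ 0.42593793 -0.25881836  0.07531902] 0.05137516223655352 [ 0.37562725 -0.55327477 -0.68997165] [ 0.03236241 -0.0070534  -0.01637779]
```

{"name": "carry_out", "arguments": {"rows": [[[0.2,0,0,4,0],[0.2,0,0,5,0],[0.2,-0.2,3,4,0],[0.2,-0.2,4,0,0],[0.2,-0.2,4,0,0],[0.2,-0.2,4,0,0],[0.2,-0.2,4,0,0],[0.2,-0.2,4,0,0],[0.2,0,3.4,0,0],[0.2,0,0,0,0],[0.2,0,0,0,0]]]}}

```text
clock: 43.75
position: [0.4159, 0.0039, 0.2073]
ee_rot: [0.0, 0.745, -0.667, 0.0]
contact_force: [0.1, -0.4, -1.1]
width: 0.0511
```

```bash
python3 - <<'E'
from h import *
s=telemetry.get_state();print(s['position'],s['width'],s['contact_force'],s['qpos'])
p=get('wrist','w38')
cv2.imwrite('pics/w38a.png',cv2.resize(p['image'][60:260,250:390,::-1],None,fx=5,fy=3,interpolation=cv2.INTER_CUBIC))
E
```

```text
[0.41587004 0.00390559 0.20726153] 0.05106657501352913 [ 0.14634299 -0.42911368 -1.08740587] [-1.57617022e-01  4.96429388e-02  1.85212353e+00 -7.70912615e-04
  1.23917780e+00  1.30310605e+00]
```

```bash
python3 - <<'E'
from h import *
p=get('wrist'); print(p['eye'])
for q in [(299.4,82),(334,82),(299.2,228),(330,228)]: print(np.round(atz(p,q,.032),4))
E
```

```text
[0.48921355 0.01144651 0.35121251]
[0.5102 0.0329 0.032 ]
[ 0.5139 -0.0019  0.032 ]
[0.3529 0.0181 0.032 ]
[ 0.3567 -0.0161  0.032 ]
```

{"name": "carry_out", "arguments": {"rows": [[[0.2,1.9,0.3,-3,0],[0.2,1.9,0.3,-4,0],[0.2,0,0,-4,0],[0.2,0,0,-4,0],[0.2,0,0,-2.2,0],[0.2,0,0,-1,0],[0.2,0,0,-0.8,0],[0.2,0,0,0,0]]], "force": 25}}

```text
clock: 44.65
position: [0.4541, 0.0088, 0.0171]
ee_rot: [0.0, 0.744, -0.668, -0.0]
contact_force: [0.2, -0.7, 1.0]
width: 0.051
```

```bash
python3 - <<'E'
from h import *
s=telemetry.get_state();print(s['position'],s['width'],s['contact_force'])
p=get('wrist','w39')
E
```

```text
[0.45406908 0.008845   0.01709614] 0.05103229573177334 [ 0.2110555  -0.7163206   0.99375576]
```

{"name": "carry_out", "arguments": {"rows": [[[-1,0,0,0,0],[-1,0,0,0,0],[-1,0,0,0,0],[-1,0,0,0,0],[-1,0,0,1,0],[-1,0,0,2,0],[-1,0,0,4,0],[-1,0,0,4,0],[-1,0,0,4,0],[-1,0,0,4,0],[-1,0,0,4,0],[-1,0,0,2,0]]]}}

```text
clock: 45.9
position: [0.4546, 0.0094, 0.2715]
ee_rot: [-0.002, 0.744, -0.668, 0.003]
contact_force: [0.8, 0.3, -2.2]
width: 0.0336
```

{"name": "carry_out", "arguments": {"rows": [[[-1,1.5,-1.5,0,0],[-1,3,-3,0,0],[-1,3,-3,0,0],[-1,3,-3,0,0],[-1,3,-3,0,0],[-1,3,-3,0,0],[-1,3,-3,0,0],[-1,2.7,-2,0,0],[-1,2,-1.5,0,0],[-1,1.4,-1.1,-1,0],[-1,0,0,-2,0],[-1,0,0,-2,0]]]}}

```text
clock: 47.1
position: [0.7098, -0.2331, 0.2141]
ee_rot: [0.001, 0.744, -0.668, -0.001]
contact_force: [-1.1, -0.3, -1.7]
width: 0.0336
```

```bash
python3 - <<'E'
from h import *
s=telemetry.get_state();print(s['position'],s['width'],s['contact_force'])
print(np.rad2deg(2*np.arctan2(s['ee_rot'][2],s['ee_rot'][1]))%360)
p=get('wrist','w40')
E
```

```text
[ 0.70983986 -0.23313402  0.21409823] 0.03360009818529666 [-1.12204937 -0.34892048 -1.72715082]
276.133051169584
```

{"name": "carry_out", "arguments": {"rows": [[[-1,0,0,-0.6,0],[-1,0,0,-0.6,0],[-1,0,0,-0.5,0],[-1,0,0,-0.4,0],[-1,0,0,-0.3,0],[-1,0,0,0,0]]]}}

```text
clock: 47.75
position: [0.7098, -0.2315, 0.194]
ee_rot: [0.0, 0.744, -0.668, 0.001]
contact_force: [-0.3, -0.5, 2.2]
width: 0.0334
```

```bash
python3 - <<'E'
from h import *
s=telemetry.get_state();print(s['position'],s['width'],s['contact_force'])
p=get('wrist','w41')
E
```

```text
[ 0.7098244  -0.23150935  0.19398378] 0.03335402078235754 [-0.26813136 -0.54860587  2.18617344]
```

{"name": "carry_out", "arguments": {"rows": [[[-1,0,0,-0.3,0],[-1,0,0,-0.3,0],[-1,0,0,0,0]]]}}

```text
clock: 48.1
position: [0.7096, -0.2314, 0.1868]
ee_rot: [0.0, 0.744, -0.668, -0.0]
contact_force: [0.3, -0.0, 2.4]
width: 0.0331
```

```bash
python3 - <<'E'
from h import *
s=telemetry.get_state();print(s['position'],s['width'],s['contact_force'])
p=get('wrist','w42')
E
```

```text
[ 0.70957023 -0.23136744  0.18677039] 0.03314204653446659 [ 0.25287986 -0.00391603  2.36822655]
```

{"name": "carry_out", "arguments": {"rows": [[[-1,0,0,1,0],[-1,0,0,3,0],[-1,-0.5,-0.4,3,0.1],[-1,-1,-0.8,0.6,0.14],[-1,-1.2,-0.9,0,0.14],[-1,-1.2,-0.9,0,0.14],[-1,-1.2,-0.9,0,0.14],[-1,-1.2,-0.9,0,0.14],[-1,-1.2,-0.9,0,0.14],[-1,-1.2,-0.9,0,0.14],[-1,-1,-0.7,0,0.14],[-1,-0.6,-0.4,0,0.14]]]}}

```text
clock: 49.35
position: [0.6057, -0.309, 0.2632]
ee_rot: [-0.0, 0.999, -0.049, -0.001]
contact_force: [0.6, -0.4, -1.4]
width: 0.0333
```

{"name": "carry_out", "arguments": {"rows": [[[-1,-0.3,-0.2,0,0.14],[-1,0,0,0,0.03],[-1,0,0,0,0]]]}}

```text
clock: 49.65
position: [0.6034, -0.3105, 0.2632]
ee_rot: [-0.0, 0.999, 0.033, -0.0]
contact_force: [-0.3, 0.5, -1.3]
width: 0.0334
```

```bash
python3 - <<'E'
from h import *
s=telemetry.get_state();print(s['position'],s['width'],s['contact_force'])
print(np.rad2deg(2*np.arctan2(s['ee_rot'][2],s['ee_rot'][1]))%360)
p=get('wrist','w43')
E
```

```text
[ 0.60342072 -0.31051054  0.26317059] 0.033402099218915876 [-0.29799822  0.46474556 -1.28035453]
3.8017174605700563
```

{"name": "carry_out", "arguments": {"rows": [[[-1,0,1,-2.5,0],[-1,-0.1,1,-2.5,0],[-1,0,0,-0.5,0]]]}}

```text
clock: 50.0
position: [0.6009, -0.2881, 0.205]
ee_rot: [-0.002, 0.999, 0.034, -0.003]
contact_force: [-0.3, 0.5, -1.8]
width: 0.0336
```

```bash
python3 - <<'E'
from h import *
s=telemetry.get_state();print(s['position'],s['width'],s['contact_force'])
p=get('wrist','w44')
E
```

```text
[ 0.60093396 -0.28806327  0.20501668] 0.033594822551861955 [-0.3210971   0.47284788 -1.84605836]
```

{"name": "carry_out", "arguments": {"rows": [[[-1,0,0,0,0],[-1,0,0,0,0]]]}}

```text
clock: 50.25
position: [0.6037, -0.2915, 0.2098]
ee_rot: [0.001, 0.999, 0.033, 0.001]
contact_force: [0.5, -0.0, -1.7]
width: 0.0333
```

```bash
python3 - <<'E'
from h import *
p=get('wrist','w45')
b=get('side','d45');cv2.imwrite('pics/d45.png',cv2.resize(b['image'][110:270,230:400,::-1],None,fx=4,fy=3.5,interpolation=cv2.INTER_CUBIC))
E
```

{"name": "carry_out", "arguments": {"rows": [[[-1,0,0.5,0.2,0],[-1,-0.1,1.2,0,0],[-1,-0.1,2.2,-0.3,0],[-1,0.2,-3.5,1,0],[-1,0,0,0,0],[-1,0,0,0,0]]]}}

```text
clock: 50.95
position: [0.6029, -0.2851, 0.2175]
ee_rot: [-0.0, 0.999, 0.034, 0.0]
contact_force: [-0.3, 0.1, -1.5]
width: 0.0332
```

```bash
python3 - <<'E'
from h import *
p=get('wrist','w46')
b=get('side','d46');cv2.imwrite('pics/d46.png',cv2.resize(b['image'][110:270,230:400,::-1],None,fx=4,fy=3.5,interpolation=cv2.INTER_CUBIC))
E
```

{"name": "carry_out", "arguments": {"rows": [[[-1,0,0,3,0],[-1,-1,1.5,1.5,-0.14],[-1,-1.5,2.8,0,-0.14],[-1,-1.5,2.8,0,-0.14],[-1,-1.5,2.8,0,-0.14],[-1,-1.5,2.8,0,-0.14],[-1,-1.5,2.8,0,-0.14],[-1,-1.5,2.8,0,-0.14],[-1,-1.5,2.8,0,-0.14],[-1,-1.5,2.8,0,-0.14],[-1,-1.2,2.8,0,-0.14],[-1,-0.7,2.7,0,-0.13]]]}}

```text
clock: 52.25
position: [0.4518, 0.0095, 0.2623]
ee_rot: [-0.0, 0.742, -0.67, -0.0]
contact_force: [0.4, 0.1, -0.7]
width: 0.0336
```

{"name": "carry_out", "arguments": {"rows": [[[-1,0,0,-2,0],[-1,0,0,-4,0],[-1,0,0,-4,0],[-1,0,0,-4,0],[-1,0,0,-4,0],[-1,0,0,-2,0],[-1,0,0,0,0]]]}}

```text
clock: 52.95
position: [0.4505, 0.0086, 0.0598]
ee_rot: [0.002, 0.744, -0.668, -0.003]
contact_force: [0.5, -0.1, 0.0]
width: 0.0331
```

```bash
python3 - <<'E'
from h import *
s=telemetry.get_state();print(s['position'],s['width'],s['contact_force'])
print(np.rad2deg(2*np.arctan2(s['ee_rot'][2],s['ee_rot'][1]))%360)
p=get('wrist','w47')
E
```

```text
[0.45053424 0.00856389 0.05977456] 0.03311431797728306 [ 0.54545482 -0.05990111  0.02381052]
276.1975177701131
```

{"name": "carry_out", "arguments": {"rows": [[[-1,0,0,-1.2,0],[-1,0,0,-0.8,0],[-1,0,0,-0.7,0],[-1,0,0,-0.7,0],[-1,0,0,-0.5,0],[-1,0,0,-0.4,0],[-1,0,0,0,0],[0.2,0,0,0,0],[0.2,0,0,0,0],[0.2,0,0,0,0],[0.2,0,0,2,0],[0.2,0,0,4,0]]]}}

```text
clock: 54.2
position: [0.4517, 0.0078, 0.0778]
ee_rot: [0.002, 0.744, -0.668, -0.003]
contact_force: [1.7, -0.8, -0.5]
width: 0.0514
```

{"name": "carry_out", "arguments": {"rows": [[[0.2,0,0,4,0],[0.2,0,0,4,0],[0.2,-0.5,3,3,-0.1],[0.2,-1,3,0,-0.1],[0.2,-1,3,0,-0.05],[0.2,-1,3,0,0],[0.2,0,0,0,0],[0.2,0,0,0,0]]]}}

```text
clock: 55.0
position: [0.4189, 0.1278, 0.1894]
ee_rot: [0.0, -0.656, 0.755, -0.001]
contact_force: [-0.5, -0.3, -0.3]
width: 0.0514
```

```bash
python3 - <<'E'
from h import *
s=telemetry.get_state();print(s['position'],s['width'],s['contact_force'])
print(np.rad2deg(2*np.arctan2(s['ee_rot'][2],s['ee_rot'][1]))%360)
p=get('wrist','w48')
cv2.imwrite('pics/w48a.png',cv2.resize(p['image'][60:260,240:400,::-1],None,fx=4.5,fy=3,interpolation=cv2.INTER_CUBIC))
E
```

```text
[0.4188839  0.12781511 0.18942204] 0.05144257376790812 [-0.46331875 -0.27769181 -0.30980646]
261.9698679344503
```

```bash
python3 - <<'E'
from h import *
p=get('wrist'); print(p['eye'])
for q in [(298.2,100),(332.2,99.3),(301.1,251.7),(331,250.7)]: print(np.round(atz(p,q,.032),4))
b=get('side','d48');cv2.imwrite('pics/d48.png',cv2.resize(b['image'][170:270,250:400,::-1],None,fx=5,fy=5,interpolation=cv2.INTER_CUBIC))
E
```

```text
[0.49199194 0.11709777 0.3333608 ]
[0.4992 0.1357 0.032 ]
[0.4952 0.1033 0.032 ]
[0.3411 0.1577 0.032 ]
[0.3377 0.1253 0.032 ]
```

{"name": "carry_out", "arguments": {"rows": [[[0,1,0,-3,0],[0,0.9,0,-4,0],[0,0,0,-4,0],[0,0,0,-3,0],[0,0,0,-1.5,0],[0,0,0,0,0]]], "force": 30}}

```text
clock: 55.75
position: [0.4363, 0.1263, 0.0321]
ee_rot: [-0.002, -0.654, 0.756, 0.001]
contact_force: [-1.7, 0.7, -0.3]
width: 0.0432
```

```bash
python3 - <<'E'
from h import *
s=telemetry.get_state();print(s['position'],s['width'],s['contact_force'])
p=get('wrist','w49')
E
```

```text
[0.4363167  0.12628281 0.03210436] 0.04316591554815517 [-1.66115558  0.66963681 -0.29411778]
```

{"name": "carry_out", "arguments": {"rows": [[[0,0.1,0.2,-0.8,0],[0,0,0,-0.8,0],[0,0,0,0,0],[-1,0,0,0,0],[-1,0,0,0,0],[-1,0,0,0,0],[-1,0,0,0,0],[-1,0,0,1,0],[-1,0,0,2,0],[-1,0,0,4,0],[-1,0,0,4,0],[-1,0,0,4,0]]]}}

```text
clock: 57.0
position: [0.4382, 0.1297, 0.1702]
ee_rot: [0.0, -0.655, 0.756, 0.0]
contact_force: [-0.1, -0.2, -2.6]
width: 0.0327
```

{"name": "carry_out", "arguments": {"rows": [[[-1,0,0,4,0],[-1,0,0,4,0],[-1,0,0,2,0],[-1,1,-1.5,0,0.07],[-1,2,-3,0,0.07],[-1,2.5,-3.5,0,0.07],[-1,2.5,-3.5,0,0.04],[-1,2.5,-3.5,0,0],[-1,2.5,-3.5,0,0],[-1,2.5,-3.5,0,0],[-1,2.5,-3.5,0,0],[-1,2.5,-3,0,0]]]}}

```text
clock: 58.2
position: [0.6442, -0.1572, 0.2683]
ee_rot: [-0.0, 0.744, -0.668, -0.0]
contact_force: [0.1, -0.0, -1.3]
width: 0.033
```

```bash
python3 - <<'E'
from h import *
s=telemetry.get_state();print(s['position'],s['width'],s['contact_force'])
print(np.rad2deg(2*np.arctan2(s['ee_rot'][2],s['ee_rot'][1]))%360)
p=get('wrist','w50')
E
```

```text
[ 0.64419287 -0.15715446  0.26832893] 0.03302920464564409 [ 0.13507922 -0.03501913 -1.25615727]
276.12259260990504
```

{"name": "carry_out", "arguments": {"rows": [[[-1,2,-2.5,0,0],[-1,2,-2.5,0,0],[-1,1.5,-1.5,-1,0],[-1,1,-1,-2,0],[-1,0,0,-2,0],[-1,0,0,-0.8,0],[-1,0,0,-0.6,0],[-1,0,0,-0.6,0],[-1,0,0,0,0]]]}}

```text
clock: 59.15
position: [0.7086, -0.2301, 0.1993]
ee_rot: [0.0, 0.744, -0.668, 0.001]
contact_force: [-0.0, 0.1, 0.5]
width: 0.0333
```

```bash
python3 - <<'E'
from h import *
s=telemetry.get_state();print(s['position'],s['width'],s['contact_force'])
p=get('wrist','w51')
E
```

```text
[ 0.70863894 -0.23007413  0.19930167] 0.03330916686870422 [-0.02278051  0.08726071  0.47579975]
```

{"name": "carry_out", "arguments": {"rows": [[[-1,0,0,-0.4,0],[-1,0,0,-0.4,0],[-1,0,0,-0.3,0],[-1,0,0,0,0]]]}}

```text
clock: 59.6
position: [0.7086, -0.2304, 0.1869]
ee_rot: [0.0, 0.744, -0.668, -0.0]
contact_force: [-0.4, -0.6, 1.9]
width: 0.0332
```

```bash
python3 - <<'E'
from h import *
s=telemetry.get_state();print(s['position'],s['width'],s['contact_force'])
p=get('wrist','w52')
E
```

```text
[ 0.70858864 -0.23039718  0.18694053] 0.03320357774358689 [-0.37070578 -0.63900387  1.89312788]
```

{"name": "carry_out", "arguments": {"rows": [[[-1,0,0,1,0],[-1,0,0,2,0.03],[-1,0,0,2.5,0.06],[-1,0,0,2,0.09],[-1,-0.2,-0.1,0,0.11],[-1,-0.4,-0.2,0,0.12],[-1,-0.6,-0.3,0,0.12],[-1,-0.8,-0.4,0,0.12],[-1,-0.9,-0.5,0,0.12],[-1,-1,-0.6,0,0.12],[-1,-1,-0.7,0,0.12],[-1,-1,-0.8,0,0.12]]]}}

```text
clock: 60.85
position: [0.6492, -0.2664, 0.262]
ee_rot: [-0.0, 0.987, -0.163, -0.0]
contact_force: [-0.4, -0.9, -1.8]
width: 0.0328
```

{"name": "carry_out", "arguments": {"rows": [[[-1,-1,-0.8,0,0.12],[-1,-1,-0.8,0,0.12],[-1,-1,-0.7,0,0.1],[-1,-0.7,-0.6,0,0.06]]]}}

```text
clock: 61.25
position: [0.6119, -0.2957, 0.2621]
ee_rot: [-0.0, 0.999, 0.035, -0.0]
contact_force: [0.2, -1.3, -2.9]
width: 0.0332
```

```bash
python3 - <<'E'
from h import *
s=telemetry.get_state();print(s['position'],s['width'],s['contact_force'])
print(np.rad2deg(2*np.arctan2(s['ee_rot'][2],s['ee_rot'][1]))%360)
p=get('wrist','w53')
E
```

```text
[ 0.6118906  -0.29571779  0.26213475] 0.03322761995599857 [ 0.23453115 -1.25234198 -2.86771644]
3.99187321739065
```

{"name": "carry_out", "arguments": {"rows": [[[-1,-0.4,0.1,-1.5,0],[-1,-0.4,0.2,-2,0],[-1,-0.2,0.1,-1.5,0],[-1,0,0,-0.5,0],[-1,0,0,0,0]]]}}

```text
clock: 61.8
position: [0.6027, -0.2911, 0.2064]
ee_rot: [-0.001, 0.999, 0.033, -0.001]
contact_force: [-0.1, -0.1, -1.9]
width: 0.0331
```

```bash
python3 - <<'E'
from h import *
s=telemetry.get_state();print(s['position'],s['width'],s['contact_force'])
p=get('wrist','w54')
for q in [(390,65)]:
    for z in (.02,.03): print(atz(p,q,z))
E
```

```text
[ 0.60265483 -0.2911221   0.2064195 ] 0.033136150924331476 [-0.08129329 -0.1313505  -1.86595033]
[ 0.67013471 -0.16792632  0.02      ]
[ 0.66794656 -0.16942692  0.03      ]
```

{"name": "carry_out", "arguments": {"rows": [[[-1,0,-0.5,0.6,0],[-1,0.1,-1.1,0.6,0],[-1,0.1,-1.4,0.7,0],[-1,0,0,0,0],[-1,0,0.5,-0.1,0],[-1,-0.1,1.2,-0.3,0],[-1,-0.1,2.2,-0.6,0],[-1,-0.2,3.2,-0.9,0],[-1,0.2,-3,0.9,0],[-1,0,0,0,0],[-1,0,0,0,0]]]}}

```text
clock: 62.95
position: [0.6028, -0.2794, 0.2164]
ee_rot: [-0.0, 0.999, 0.034, 0.0]
contact_force: [0.5, 0.2, -1.4]
width: 0.0333
```

```bash
python3 - <<'E'
from h import *
s=telemetry.get_state();print(s['position'],s['width'],s['contact_force'])
p=get('wrist','w55')
E
```

```text
[ 0.60277729 -0.27942037  0.21635267] 0.03328399128314462 [ 0.46600406  0.235289   -1.41466752]
```

{"name": "carry_out", "arguments": {"rows": [[[-1,0,0,2,0],[-1,-0.8,1,2.5,-0.14],[-1,-1.2,2,0,-0.14],[-1,-1.2,3,0,-0.14],[-1,-1.3,3.3,0,-0.14],[-1,-1.3,3.3,0,-0.14],[-1,-1.3,3.3,0,-0.14],[-1,-1.3,3.3,0,-0.14],[-1,-1.3,3.3,0,-0.14],[-1,-1.3,3.3,0,-0.14],[-1,-1.3,3.3,0,-0.14],[-1,-1.3,3.3,0,-0.14]]]}}

```text
clock: 64.2
position: [0.4656, 0.0453, 0.2614]
ee_rot: [-0.0, 0.739, -0.674, -0.0]
contact_force: [0.5, 0.8, -0.8]
width: 0.0333
```

{"name": "carry_out", "arguments": {"rows": [[[-1,-1.3,3,0,-0.14],[-1,-1.3,3,-1,-0.1],[-1,-0.3,1.5,-3,0],[-1,0,0,-4,0],[-1,0,0,-4,0],[-1,0,0,-4,0],[-1,0,0,-2.5,0],[-1,0,0,0,0]]]}}

```text
clock: 65.0
position: [0.4342, 0.1186, 0.0735]
ee_rot: [-0.003, -0.655, 0.756, 0.002]
contact_force: [-0.2, 0.3, -1.1]
width: 0.0332
```

```bash
python3 - <<'E'
from h import *
s=telemetry.get_state();print(s['position'],s['width'],s['contact_force'])
print(np.rad2deg(2*np.arctan2(s['ee_rot'][2],s['ee_rot'][1]))%360)
p=get('wrist','w56')
b=get('side','d56');cv2.imwrite('pics/d56.png',cv2.resize(b['image'][140:270,230:400,::-1],None,fx=4.5,fy=4.5,interpolation=cv2.INTER_CUBIC))
E
```

```text
[0.43423917 0.11858362 0.07349565] 0.03317120487447927 [-0.18183437  0.32325201 -1.12190619]
261.8580726945618
```

{"name": "carry_out", "arguments": {"rows": [[[-1,0,0.5,-1.5,0],[-1,0,0.3,-1.2,0],[-1,0,0,-0.8,0],[-1,0,0,-0.7,0],[-1,0,0,-0.6,0],[-1,0,0,-0.5,0],[-1,0,0,-0.5,0],[-1,0,0,0,0],[0,0,0,0,0],[0,0,0,0,0],[0,0,0,2,0],[0,0,0,4,0]]]}}

```text
clock: 66.3
position: [0.436, 0.1261, 0.0769]
ee_rot: [-0.003, -0.655, 0.756, 0.002]
contact_force: [0.8, 0.3, -0.9]
width: 0.0428
```

```bash
python3 - <<'E'
from h import *
s=telemetry.get_state();print(s['position'],s['width'],s['contact_force'])
p=get('wrist','w57')
E
```

```text
[0.43602017 0.12609641 0.07692825] 0.04276976820096861 [ 0.7597167   0.28314343 -0.91060033]
```

```bash
python3 - <<'E'
from h import *
a=get('side'); b=get('scene')
cv2.imwrite('pics/s58.png',cv2.resize(b['image'][80:220,260:420,::-1],None,fx=4.5,fy=4,interpolation=cv2.INTER_CUBIC))
for p in (a,b): print([(np.round(d['xy'],1).tolist(),round(d['confidence'],2),np.round(atz(p,d['xy'],.025),3).tolist()) for d in finder.boxes_of(p,'standoff_1')])
E
```

```text
[([303.2, 230.4], 0.6, [0.596, 0.036, 0.025]), ([309.4, 215.0], 0.57, [0.614, -0.069, 0.025]), ([313.8, 203.0], 0.49, [0.632, -0.162, 0.025]), ([317.9, 188.7], 0.48, [0.66, -0.289, 0.025]), ([292.5, 201.8], 0.36, [0.699, -0.15, 0.025])]
[([282.4, 228.6], 0.67, [0.585, 0.112, 0.025]), ([289.4, 218.3], 0.62, [0.602, 0.073, 0.025]), ([328.1, 174.3], 0.55, [0.669, -0.138, 0.025])]
```

{"name": "carry_out", "arguments": {"rows": [[[0,0,0,4,0],[0,0,0,5,0],[0,1,-1,4,0.1],[0,2.5,-3,4,0.1],[0,2.5,-3,2,0.1],[0,2.5,-3,0,0.1],[0,2.5,-3,0,0.1],[0,2.5,-3,0,0.12],[0,2.5,-3,0,0.12],[0,2.5,-3,0,0.12],[0,2.5,-3,0,0.12],[0,2,-3,0,0.12]]]}}

```text
clock: 67.75
position: [0.666, -0.1517, 0.2614]
ee_rot: [-0.0, 0.954, -0.299, -0.002]
contact_force: [-0.6, -0.2, -0.6]
width: 0.0428
```

{"name": "carry_out", "arguments": {"rows": [[[0,-1,-1,0,0],[0,0,0,0,0]]]}}

```text
clock: 67.95
position: [0.6537, -0.1618, 0.2615]
ee_rot: [0.0, 0.953, -0.303, -0.003]
contact_force: [-0.6, 0.5, -0.6]
width: 0.0426
```

```bash
python3 - <<'E'
from h import *
s=telemetry.get_state();print(s['position'],s['width'],s['contact_force'],s['qpos'])
print(np.rad2deg(2*np.arctan2(s['ee_rot'][2],s['ee_rot'][1]))%360)
p=get('wrist','w58')
E
```

```text
[ 0.65365512 -0.16178429  0.26146571] 0.042623399396159715 [-0.63332552  0.46241216 -0.57609675] [-3.45534756e-01  4.17225633e-01  1.21592122e+00 -6.29392761e-04
  1.51358161e+00  2.70995945e-01]
324.6775474608835
```

```bash
python3 - <<'E'
from h import *
p=get('wrist','w59')
cv2.imwrite('pics/w59a.png',cv2.resize(p['image'][100:200,290:400,::-1],None,fx=6.5,fy=5.5,interpolation=cv2.INTER_CUBIC))
for q in [(342,124),(345,171)]:
    for z in (.02,.03): print(q,np.round(atz(p,q,z),4))
E
```

```text
(342, 124) [ 0.7051 -0.1365  0.02  ]
(342, 124) [ 0.7049 -0.1356  0.03  ]
(345, 171) [ 0.6743 -0.1882  0.02  ]
(345, 171) [ 0.6749 -0.1859  0.03  ]
```

{"name": "carry_out", "arguments": {"rows": [[[0.4,2,0.8,0,0.12],[0.4,2,0.8,-3,0.12],[0.4,2,0.8,-4,0.11],[0.4,1,0,-4,0],[0.4,0,0,-2,0],[0.4,0,0,0,0],[0.4,0,0,0,0]]]}}

```text
clock: 68.75
position: [0.7251, -0.1351, 0.1348]
ee_rot: [-0.0, 0.991, -0.131, 0.0]
contact_force: [-0.1, -0.1, -0.3]
width: 0.0596
```

```bash
python3 - <<'E'
from h import *
s=telemetry.get_state();print(s['position'],s['width'],s['contact_force'],s['qpos'])
print(np.rad2deg(2*np.arctan2(s['ee_rot'][2],s['ee_rot'][1]))%360)
p=get('wrist','w60')
E
```

```text
[ 0.72508008 -0.13505864  0.13483724] 0.059618945978552974 [-0.09802727 -0.07952947 -0.30018499] [-2.78545771e-01  5.74916642e-01  1.25410264e+00  3.21860330e-04
  1.31217592e+00 -1.65582363e-02]
344.98450723726785
```

```bash
python3 - <<'E'
from h import *
p=get('wrist')
for n,q in [('N',(296,199)),('S',(284,259)),('wall',(281,200)),('wallS',(275,258))]:
    for z in (.015,.025): print(n,np.round(atz(p,q,z),4))
cv2.imwrite('pics/w60a.png',cv2.resize(p['image'][160:300,220:360,::-1],None,fx=5.5,fy=4.2,interpolation=cv2.INTER_CUBIC))
# where the fingertips would land
s=telemetry.get_state();T=np.array(s['position'])
n=np.array([-.966,.259,0])
for o in (.03,.0445): print(o,np.round(proj(p,T*[1,1,0]+[0,0,.02]+n*o),1))
E
```

```text
N [ 0.7038 -0.1401  0.015 ]
N [ 0.7054 -0.1372  0.025 ]
S [ 0.675  -0.1957  0.015 ]
S [ 0.6777 -0.1908  0.025 ]
wall [ 0.6904 -0.1374  0.015 ]
wall [ 0.6925 -0.1347  0.025 ]
wallS [ 0.6668 -0.1925  0.015 ]
wallS [ 0.6697 -0.1877  0.025 ]
0.03 [284.6 190.2]
0.0445 [268.3 190.2]
```

{"name": "carry_out", "arguments": {"rows": [[[-1,-1.6,-1.4,-2,-0.14],[-1,-1.6,-1.4,-2,-0.14],[-1,0,0,-2,0],[-1,0,0,-1.5,0],[-1,0,0,0,0],[-1,0,0,0,0]]], "force": 40}}

```text
clock: 69.45
position: [0.6941, -0.1642, 0.0602]
ee_rot: [-0.0, 0.963, -0.268, 0.001]
contact_force: [0.7, -0.6, -0.3]
width: 0.0003
```

```bash
python3 - <<'E'
from h import *
s=telemetry.get_state();print(s['position'],s['width'],s['contact_force'])
print(np.rad2deg(2*np.arctan2(s['ee_rot'][2],s['ee_rot'][1]))%360)
p=get('wrist','w61')
E
```

```text
[ 0.69410139 -0.16423689  0.06017276] 0.00026250568459090237 [ 0.66659849 -0.61850706 -0.34729419]
328.91220710051687
```

{"name": "carry_out", "arguments": {"rows": [[[-1,0,0,-1,0],[-1,0,0,-0.5,0],[-1,0,0,-0.3,0],[-1,0,0,0,0]]]}}

```text
clock: 69.9
position: [0.6927, -0.1641, 0.0402]
ee_rot: [-0.0, 0.963, -0.268, -0.001]
contact_force: [0.2, 0.2, 0.1]
width: 0.0002
```

{"name": "carry_out", "arguments": {"rows": [[[-1,0,0,-0.3,0],[-1,0,0,-0.1,0],[-1,0,0,0,0]]]}}

```text
clock: 70.2
position: [0.6931, -0.1643, 0.0369]
ee_rot: [0.0, 0.963, -0.268, -0.0]
contact_force: [-1.1, -0.7, -0.6]
width: -0.0002
```

{"name": "carry_out", "arguments": {"rows": [[[-1,0,0,-0.2,0],[-1,0,0,-0.1,0],[-1,0,0,0,0]]]}}

```text
clock: 70.5
position: [0.693, -0.1643, 0.0339]
ee_rot: [0.0, 0.963, -0.268, -0.0]
contact_force: [-0.3, 0.4, -0.4]
width: 0.0001
```

{"name": "carry_out", "arguments": {"rows": [[[-1,0,0,-0.2,0],[-1,0,0,0,0]]]}}

```text
clock: 70.7
position: [0.6929, -0.1642, 0.0317]
ee_rot: [0.0, 0.963, -0.268, -0.0]
contact_force: [0.8, 0.3, -1.2]
width: 0.0001
```

{"name": "carry_out", "arguments": {"rows": [[[-1,0,0,-0.2,0],[-1,0,0,0,0]]]}}

```text
clock: 70.9
position: [0.6929, -0.1642, 0.0297]
ee_rot: [0.0, 0.963, -0.268, -0.0]
contact_force: [0.5, 0.7, 0.4]
width: 0.0003
```

{"name": "carry_out", "arguments": {"rows": [[[-1,0,0,-0.1,0],[-1,0,0,0,0]]]}}

```text
clock: 71.1
position: [0.693, -0.1643, 0.0289]
ee_rot: [0.0, 0.963, -0.268, -0.0]
contact_force: [0.4, -0.5, -0.1]
width: 0.0003
```

{"name": "carry_out", "arguments": {"rows": [[[-1,0,0,-0.15,0],[-1,0,0,0,0]]]}}

```text
clock: 71.3
position: [0.6939, -0.1647, 0.0285]
ee_rot: [0.0, 0.963, -0.268, 0.001]
contact_force: [1.4, 0.4, 2.9]
width: -0.0005
```

{"name": "carry_out", "arguments": {"rows": [[[-1,0,0,-0.15,0],[-1,0,0,0,0]]]}}

```text
clock: 71.5
position: [0.6947, -0.1651, 0.0284]
ee_rot: [0.0, 0.963, -0.268, 0.002]
contact_force: [-0.6, -0.4, 9.7]
width: -0.0006
```

```bash
python3 - <<'E'
from h import *
s=telemetry.get_state();print(s['position'],s['width'],s['contact_force'])
p=get('wrist','w62')
E
```

```text
[ 0.69468501 -0.16510394  0.02838277] -0.0005567828172660488 [-0.55385509 -0.40728424  9.65620594]
```

{"name": "carry_out", "arguments": {"rows": [[[-1,0,0,0.6,0],[-1,-0.5,0.3,0,0],[-1,0,0,0,0],[-1,0,0,-0.4,0],[-1,0,0,0,0]]]}}

```text
clock: 72.05
position: [0.6887, -0.1615, 0.0285]
ee_rot: [0.0, 0.963, -0.268, 0.001]
contact_force: [0.1, -0.6, 4.3]
width: 0.0001
```

{"name": "carry_out", "arguments": {"rows": [[[-1,0,0,-0.2,0],[-1,0,0,0,0]]]}}

```text
clock: 72.25
position: [0.69, -0.1622, 0.0283]
ee_rot: [0.0, 0.963, -0.268, 0.003]
contact_force: [-0.2, -0.6, 10.0]
width: -0.0
```

Now roll it away from the wall.

{"name": "carry_out", "arguments": {"rows": [[[-1,0.4,-0.2,0,0],[-1,0.4,-0.25,0,0],[-1,0.4,-0.25,0,0],[-1,0,0,0,0]]]}}

```text
clock: 72.65
position: [0.7027, -0.1693, 0.0283]
ee_rot: [0.0, 0.963, -0.268, 0.003]
contact_force: [1.4, -0.5, 10.5]
width: 0.0
```

```bash
python3 - <<'E'
from h import *
s=telemetry.get_state();print(s['position'],s['width'],s['contact_force'])
p=get('wrist','w63')
E
```

```text
[ 0.70266189 -0.16928459  0.02834003] 3.49362535840919e-05 [ 1.42014915 -0.50802757 10.53774923]
```

{"name": "carry_out", "arguments": {"rows": [[[-1,0,0,0.8,0],[-1,-0.7,0.4,0,0],[-1,0,0,0,0],[-1,0,0,-0.5,0],[-1,0,0,-0.2,0],[-1,0,0,0,0]]]}}

```text
clock: 73.3
position: [0.6944, -0.1649, 0.0284]
ee_rot: [0.0, 0.963, -0.268, 0.002]
contact_force: [-0.6, -0.0, 7.5]
width: -0.0004
```

{"name": "carry_out", "arguments": {"rows": [[[-1,0.4,-0.2,-0.1,0],[-1,0.4,-0.25,0,0],[-1,0.4,-0.25,0,0],[-1,0.2,-0.1,0,0],[-1,0,0,0,0],[-1,0,0,0,0]]]}}

```text
clock: 73.9
position: [0.7093, -0.1732, 0.0283]
ee_rot: [0.0, 0.963, -0.268, 0.003]
contact_force: [0.6, -0.4, 10.2]
width: -0.0
```

{"name": "carry_out", "arguments": {"rows": [[[-1,0,0,1,0],[-1,-0.3,0.2,3,0],[-1,0,0,3,0],[0.2,0,0,1,0],[0.2,0,0,0,0]]]}}

```text
clock: 74.4
position: [0.705, -0.1706, 0.1075]
ee_rot: [0.0, 0.963, -0.268, 0.002]
contact_force: [0.3, -0.6, -0.4]
width: 0.0283
```

```bash
python3 - <<'E'
from h import *
s=telemetry.get_state();print(s['position'],s['width'],s['contact_force'])
p=get('wrist','w64')
print(np.rad2deg(2*np.arctan2(s['ee_rot'][2],s['ee_rot'][1]))%360)
E
```

```text
[ 0.70500445 -0.17059891  0.10751389] 0.028304740796712708 [ 0.28314768 -0.55933494 -0.35535112]
328.8887395158222
```

```bash
python3 - <<'E'
from h import *
p=get('wrist')
for n,q in [('N',(317.5,165)),('S',(318.5,238)),('wall',(283,200)),('wallS',(300,240))]:
    print(n,np.round(atz(p,q,.02),4))
s=telemetry.get_state();T=np.array(s['position']);f=np.array([.516,.856,0])
for k in (.0,.02,.03): print(k,np.round(proj(p,T*[1,1,0]+[0,0,.02]+f*k),1))
E
```

```text
N [ 0.7176 -0.1457  0.02  ]
S [ 0.6871 -0.1976  0.02  ]
wall [ 0.6802 -0.1555  0.02  ]
wallS [ 0.6732 -0.1914  0.02  ]
0.0 [317.8 200.6]
0.02 [317.8 175.6]
0.03 [317.8 162.8]
```

{"name": "carry_out", "arguments": {"rows": [[[-0.35,0.35,0.9,0,0],[-0.35,0,0,-2,0],[-0.35,0,0,-2.5,0],[-0.35,0,0,-2,0],[-0.35,0,0,-1,0],[-0.35,0,0,0,0]]]}}

```text
clock: 75.1
position: [0.706, -0.1602, 0.028]
ee_rot: [-0.0, 0.963, -0.268, -0.003]
contact_force: [0.5, -0.1, -0.0]
width: 0.0278
```

```bash
python3 - <<'E'
from h import *
s=telemetry.get_state();print(s['position'],s['width'],s['contact_force'])
p=get('wrist','w65')
E
```

```text
[ 0.70597914 -0.16022482  0.02796593] 0.02776364576165251 [ 0.47331484 -0.07574316 -0.00780006]
```

{"name": "carry_out", "arguments": {"rows": [[[-0.35,0.3,-0.2,0,0],[-0.35,0,0,0,0],[-0.35,0,0,-0.5,0],[-0.35,0,0,-0.4,0],[-0.35,0,0,-0.3,0],[-0.35,0,0,0,0],[-1,0,0,0,0],[-1,0,0,0,0],[-1,0,0,0,0],[-1,0,0,0,0]]]}}

```text
clock: 76.15
position: [0.7106, -0.1633, 0.0191]
ee_rot: [-0.0, 0.963, -0.268, 0.0]
contact_force: [-0.9, 0.1, 0.0]
width: 0.0176
```

{"name": "carry_out", "arguments": {"rows": [[[-1,0,0,1,0],[-1,0,0,2,0],[-1,0,0,4,0],[-1,0,0,0,0]]]}}

```text
clock: 76.55
position: [0.7147, -0.1646, 0.0962]
ee_rot: [0.0, 0.963, -0.268, 0.006]
contact_force: [1.7, -0.9, 0.0]
width: 0.0176
```

```bash
python3 - <<'E'
from h import *
s=telemetry.get_state();print(s['position'],s['width'],s['contact_force'])
p=get('wrist','w66')
print(np.rad2deg(2*np.arctan2(s['ee_rot'][2],s['ee_rot'][1]))%360)
E
```

```text
[ 0.71469233 -0.16456866  0.09622222] 0.0176044959804213 [ 1.66798083 -0.89071261  0.00228482]
328.892309244083
```

{"name": "carry_out", "arguments": {"rows": [[[-1,0,0,3,0],[-1,0,0,4,0],[-1,0,0,4,0],[-1,-0.5,-0.3,4,0.05],[-1,-1,-0.6,0,0.1],[-1,-1.5,-0.8,0,0.1],[-1,-2,-1.1,0,0.1],[-1,-2,-1.1,0,0.1],[-1,-2,-1.1,0,0.1],[-1,-1.5,-0.8,0,0.06],[-1,-0.8,-0.5,0,0],[-1,-0.4,-0.2,0,0]]]}}

```text
clock: 77.8
position: [0.5928, -0.2286, 0.2387]
ee_rot: [-0.0, 0.999, 0.032, -0.0]
contact_force: [0.7, 0.2, -0.3]
width: 0.018
```

```bash
python3 - <<'E'
from h import *
s=telemetry.get_state();print(s['position'],s['width'],s['contact_force'])
p=get('wrist','w67')
print(np.rad2deg(2*np.arctan2(s['ee_rot'][2],s['ee_rot'][1]))%360)
E
```

```text
[ 0.592816   -0.2285813   0.23866131] 0.018024775674829522 [ 0.6664643   0.20038079 -0.28065015]
3.7173820772982937
```

{"name": "carry_out", "arguments": {"rows": [[[-1,0.3,0.3,-1.5,0],[-1,0.2,0.3,-1.5,0],[-1,0,0,-1,0],[-1,0,0,-1,0],[-1,0,0,-0.4,0],[-1,0,0,0,0]]]}}

```text
clock: 78.45
position: [0.5985, -0.2222, 0.1843]
ee_rot: [-0.0, 0.999, 0.033, -0.0]
contact_force: [0.2, 0.2, -1.1]
width: 0.0171
```

```bash
python3 - <<'E'
from h import *
s=telemetry.get_state();print(s['position'],s['width'],s['contact_force'])
p=get('wrist','w68')
E
```

```text
[ 0.59846359 -0.22216126  0.18431577] 0.017060798405746185 [ 0.18252917  0.19531359 -1.07750986]
```

{"name": "carry_out", "arguments": {"rows": [[[-1,-0.1,0,-0.2,0],[-1,0,0,0,0],[-0.35,0,0,0,0],[-0.35,0,0,0,0],[-0.35,0,0,0,0],[-0.35,0,0,2,0],[-0.35,0,0,3,0],[-0.35,0,0,3,0],[-0.35,0,0,0,0]]]}}

```text
clock: 79.4
position: [0.5999, -0.2234, 0.2683]
ee_rot: [0.002, 0.999, 0.034, 0.004]
contact_force: [0.3, -0.3, 1.0]
width: 0.0278
```

```bash
python3 - <<'E'
from h import *
s=telemetry.get_state();print(s['position'],s['width'],s['contact_force'])
p=get('wrist','w69')
b=get('side','d69');cv2.imwrite('pics/d69.png',cv2.resize(b['image'][130:270,230:400,::-1],None,fx=4.5,fy=4,interpolation=cv2.INTER_CUBIC))
E
```

```text
[ 0.5998527  -0.22338109  0.26825709] 0.02782709658017403 [ 0.28025158 -0.270032    0.97619779]
```

{"name": "carry_out", "arguments": {"rows": [[[-0.35,0,2,4,0],[-0.35,0,4,3,0],[-0.35,0,4,3,0],[-0.35,0,4,3,0],[-0.35,0,4,0,0],[-0.35,0,4,0,0],[-0.35,0,4,0,0],[-0.35,0,3,0,0],[-0.35,0,0,0,0],[-0.35,0,0,0,0]]]}}

```text
clock: 80.5
position: [0.5973, 0.068, 0.3916]
ee_rot: [0.0, 0.999, 0.034, -0.001]
contact_force: [-0.3, 0.1, -0.3]
width: 0.0278
```

```bash
python3 - <<'E'
from h import *
s=telemetry.get_state();print(s['position'],s['width'],s['contact_force'],s['qpos'])
p=get('wrist','w70'); print(p['eye'])
for t,z in [('tray_a',.02),('standoff_1',.08),('knob_top',.202),('lens_centre',.16),('magnifier_pivot',.16),('first_joint',.072),('sanding_block',.02),('marker',.01)]:
    print(t,[(np.round(d['xy'],1).tolist(),round(d['confidence'],2),np.round(atz(p,d['xy'],z),3).tolist()) for d in finder.boxes_of(p,t)])
E
```

```text
[0.59725288 0.06800339 0.39155701] 0.02781137815298524 [-0.33258703  0.14889301 -0.33368518] [-1.80056307e-03  2.78114529e-01  1.11788745e+00 -8.95614805e-04
  1.74816302e+00 -7.03032513e-02]
[0.59246567 0.14188982 0.53544018]
tray_a [([221.9, 178.8], 0.81, [0.429, 0.004, 0.02]), ([225.8, 249.2], 0.8, [0.431, -0.135, 0.02]), ([216.3, 108.7], 0.61, [0.417, 0.127, 0.02])]
standoff_1 [([303.8, 157.9], 0.78, [0.575, 0.06, 0.08]), ([303.4, 111.6], 0.77, [0.57, 0.129, 0.08]), ([306.8, 235.3], 0.66, [0.586, -0.065, 0.08]), ([305.4, 194.1], 0.61, [0.58, 0.004, 0.08]), ([306.3, 276.1], 0.6, [0.589, -0.142, 0.08]), ([393.2, 44.5], 0.43, [0.694, 0.242, 0.08])]
knob_top [([394.1, 46.8], 0.55, [0.668, 0.212, 0.202])]
lens_centre [([397.5, 50.6], 0.69, [0.682, 0.217, 0.16])]
magnifier_pivot [([394.8, 48.5], 0.64, [0.679, 0.219, 0.16])]
first_joint [([313.5, 202.5], 0.6, [0.594, -0.011, 0.072])]
sanding_block [([371.6, 80.8], 0.55, [0.675, 0.188, 0.02])]
marker [([395.9, 48.2], 0.62, [0.715, 0.251, 0.01])]
```

```bash
python3 - <<'E'
from h import *
p=get('wrist')
cv2.imwrite('pics/w71a.png',cv2.resize(p['image'][0:170,270:440,::-1],None,fx=4.5,fy=3.5,interpolation=cv2.INTER_CUBIC))
for n,q,z in [('lens',(389,44),.16),('pivot',(406,147),.17)]: print(n,np.round(atz(p,q,z),4))
E
```

```text
lens [0.6728 0.2234 0.16  ]
pivot [0.7027 0.0982 0.17  ]
```

```bash
python3 - <<'E'
from h import *
p=get('wrist')
L=atz(p,(386.9,42),.16); B=atz(p,(385.6,134.3),.014); C=atz(p,(406,146.5),.17); K=atz(p,(379.5,3),.19)
J=atz(p,(303.8,133.4),.08); S=atz(p,(304.4,93.7),.047)
for n,v in zip('LBCKJS',[L,B,C,K,J,S]): print(n,np.round(v,4))
for P in (B,C): print('pivot',np.linalg.norm((L-P)[:2]),np.linalg.norm((K-P)[:2]),np.linalg.norm((J-P)[:2]),np.arctan2(*(L-P)[1::-1]),np.arctan2(*(J-P)[1::-1]))
E
```

```text
L [0.67   0.2258 0.16  ]
B [0.7105 0.0989 0.014 ]
C [0.7026 0.099  0.17  ]
K [0.653  0.2654 0.19  ]
J [0.5738 0.0962 0.08  ]
S [0.5696 0.1559 0.047 ]
pivot 0.13316367785473962 0.17618152309802804 0.13665357551338583 1.8792120644344479 -3.1216153208555415
pivot 0.13089059485005053 0.173678432382592 0.12880052116562307 1.8222310501517467 -3.1195777759866834
```

```bash
cat > m1.py <<'E'
from h import *
print(telemetry.get_state()['clock'])
P={}
for n in ['scene','side','wrist']:
    p=get(n,'e1_'+n); P[n]=p
    for t in ['knob_top','lens_centre','magnifier_pivot','first_joint']:
        try:
            r=finder.boxes_of(p,t)
            print(n,t,[(np.round(a['xy'],1).tolist(),round(a['confidence'],2)) for a in r[:2]])
        except Exception as e: print(n,t,e)
E
python3 m1.py
```

```text
81.05
scene knob_top [([225.3, 196.4], 0.67)]
scene lens_centre [([223.5, 196.9], 0.63)]
scene magnifier_pivot [([222.9, 195.0], 0.84), ([281.1, 225.7], 0.21)]
scene first_joint [([318.9, 178.5], 0.88)]
side knob_top []
side lens_centre [([248.5, 202.2], 0.58)]
side magnifier_pivot [([250.7, 203.9], 0.82)]
side first_joint [([309.1, 198.1], 0.79)]
wrist knob_top [([391.0, 47.4], 0.58), ([222.6, 250.2], 0.4)]
wrist lens_centre [([395.4, 52.0], 0.66)]
wrist magnifier_pivot [([394.2, 50.2], 0.77)]
wrist first_joint [([311.3, 209.6], 0.72), ([307.9, 113.0], 0.57)]
```

```bash
cat h.py | head -60; ls pics | tail -3
```

```text
import numpy as np, cv2
from rig import telemetry, cams, manip, finder
def shot(n,fn=None):
    p=cams.get_image(n)
    if fn: cv2.imwrite('pics/'+fn+'.png',p['image'][:,:,::-1])
    return p
from scipy.spatial.transform import Rotation as R
def rot(q): return R.from_quat([q[1],q[2],q[3],q[0]])
def ray(p,uv):
    K=p['camera_matrix']; u=(np.array(uv,float)-[K[0,2],K[1,2]])/K[0,0]
    if p.get('fish'):
        r=np.hypot(*u); d=np.array([u[0]/r*np.sin(r),u[1]/r*np.sin(r),np.cos(r)]) if r>1e-9 else np.array([0,0,1.])
    else: d=np.array([u[0],u[1],1.]); d/=np.linalg.norm(d)
    return np.array(p['eye']),rot(p['attitude']).apply(d)
def atz(p,uv,z=0.):
    e,d=ray(p,uv); return e+d*(z-e[2])/d[2]
def proj(p,X):
    K=p['camera_matrix']; c=rot(p['attitude']).inv().apply(np.asarray(X,float)-p['eye'])
    if p.get('fish'):
        h=np.linalg.norm(c[...,:2],axis=-1,keepdims=True); th=np.arctan2(h,c[...,2:]); u=c[...,:2]/h*th
    else: u=c[...,:2]/c[...,2:]
    return u*K[0,0]+[K[0,2],K[1,2]]
def get(n,fn=None):
    p=shot(n,fn); p=dict(p); 
    if n=='wrist': p['fish']=True
    return p
def
[... 1135 characters left out ...]
uvR])).ravel(),(q[1]-.08)*300],[.2,.08,0,0])
    return np.rad2deg(r.x[0]),r.x[1],r.x[2],r.cost
def tilt2(p,uvL,uvR,zb,L):
    s=telemetry.get_state(); T=np.array(s['position']); f=np.array(p['eye'])-T; f[2]=0; f/=np.linalg.norm(f)
    zp=(zb+.032)/2; piv=T+[0,0,zp-zb]; h=.032-zp
    best=[]
    for th in np.deg2rad(np.arange(-5,45,.25)):
        m=piv+f*(L*np.cos(th)-h*np.sin(th)*-1)+np.array([0,0,-L*np.sin(th)+h*np.cos(th)])
        uv=proj(p,m); best.append((abs(uv[1]-(uvL[1]+uvR[1])/2)*0+abs(2*0.017*0+np.linalg.norm(proj(p,m+np.cross([0,0,1],f)*.017)-proj(p,m-np.cross([0,0,1],f)*.017))-abs(uvR[0]-uvL[0])),np.rad2deg(th),uv))
    return min(best,key=lambda t:t[0])
w8.png
w9.png
wrist0.png
```

```bash
python3 - <<'E'
import cv2,numpy as np
a=cv2.imread('pics/e1_scene.png');b=cv2.imread('pics/e1_side.png')
c=cv2.resize(a[130:280,140:360],None,fx=3.4,fy=3.4)[:300] if 0 else cv2.resize(a[140:260,140:400],(800,369))
d=cv2.resize(b[140:250,170:430],(800,338))
cv2.imwrite('pics/e1_c1.png',c);cv2.imwrite('pics/e1_c2.png',d)
E
```

```text
(no output)
```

View pics/e1_c1.png

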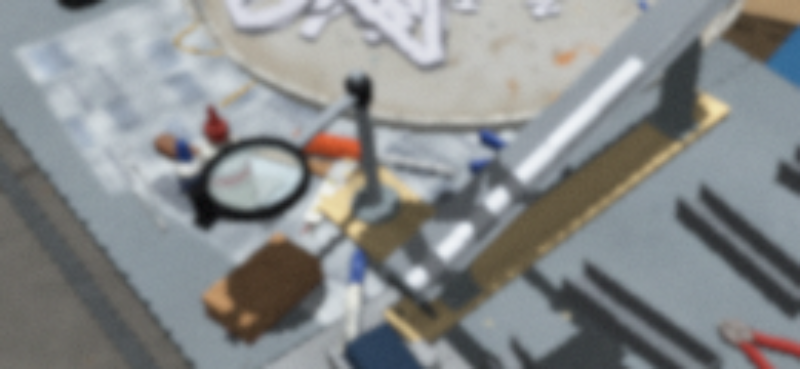

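View pics/e1_c2.png

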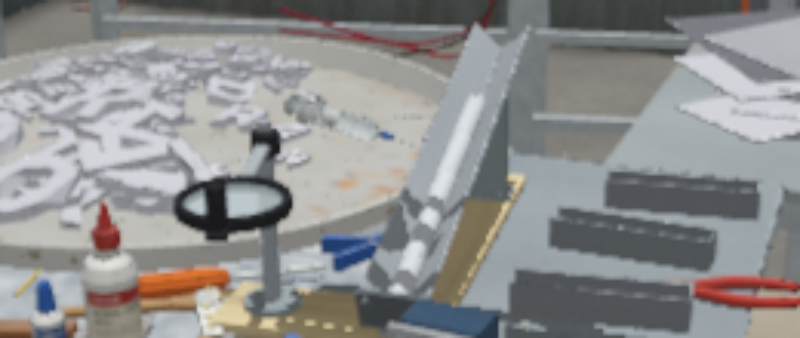

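View pics/e1_wrist.png

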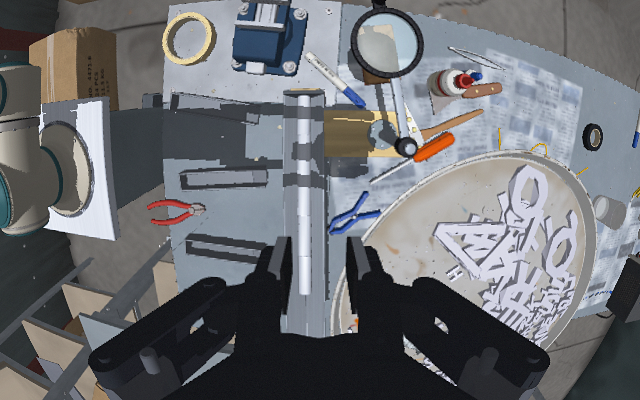

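{"name": "carry_out", "arguments": {"rows": [[[1,0,4,0,0],[1,1,4,0,0],[1,1,4,0,0],[1,0,0,0,0],[1,0,0,0,0]]]}}

```text
clock: 82.3
position: [0.6176, 0.1884, 0.3925]
ee_rot: [0.0, 0.999, 0.034, -0.0]
contact_force: [-0.3, -1.0, -0.4]
width: 0.0853
```

```bash
python3 - <<'E'
from h import *
p=get('wrist','e2_wrist')
import pickle; pickle.dump({k:p[k] for k in ['camera_matrix','eye','attitude','fish']},open('e2.pkl','wb'))
print(p['eye'],[ (n,np.round(proj(p,np.array(X)),1)) for n,X in dict(lens=(.67,.226,.16),piv=(.703,.099,.17),knob=(.656,.278,.202),fj=(.574,.096,.08)).items()])
E
```

```text
[0.61254928 0.26227622 0.53632192] [('lens', array([363.7, 137.1])), ('piv', array([379. , 237.2])), ('knob', array([360.5,  92.6])), ('fj', array([287.1, 210.1]))]
```

View pics/e2_wrist.png

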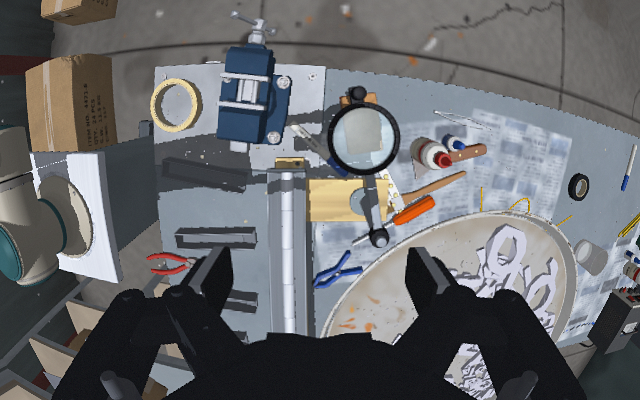

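```bash
python3 - <<'E'
import cv2
a=cv2.imread('pics/e2_wrist.png')
cv2.imwrite('pics/e2_c.png',cv2.resize(a[75:255,260:440],(600,600),interpolation=cv2.INTER_CUBIC))
E
```

```text
(no output)
```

View pics/e2_c.png

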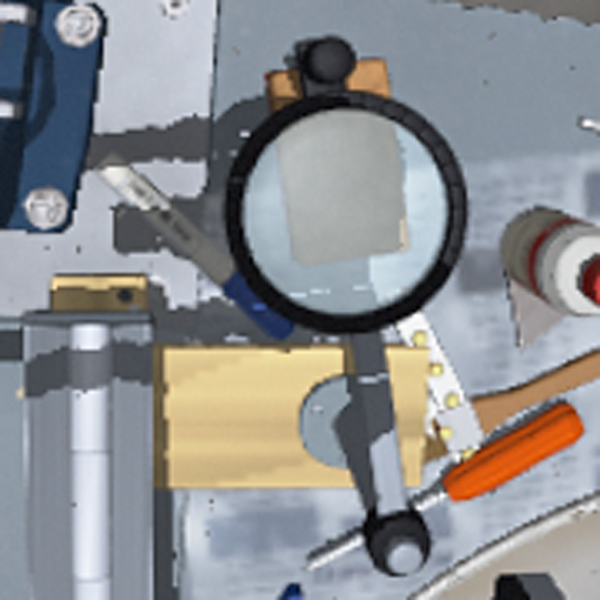

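```bash
python3 - <<'E'
from h import *
import pickle
p=pickle.load(open('e2.pkl','rb'))
k=atz(p,(358.1,92.4),.202);l=atz(p,(363.8,138.6),.16);v=atz(p,(379.4,237.5),.172);j=atz(p,(287.6,210.9),.082)
v2=atz(p,(379.4,237.5),.18)
print('knob',k,'lens',l,'piv',v,v2,'fj seam',j)
for a in(v,v2): print([ (np.linalg.norm((x-a)[:2]),np.arctan2(*(x-a)[1::-1])) for x in (l,k,j)])
# fit pivot & angle: lens=v+.13u, knob=v+.185u
E
```

```text
knob [0.65337943 0.27795803 0.202     ] lens [0.67029135 0.22411328 0.16      ] piv [0.70312063 0.09942781 0.172     ] [0.70113181 0.10300373 0.18      ] fj seam [0.57495658 0.09546301 0.082     ]
[(np.float64(0.12893498112139418), np.float64(1.8282499128833394)), (np.float64(0.1853300461402041), np.float64(1.8425202884695604)), (np.float64(0.1282253679828733), np.float64(-3.1106671876843515))]
[(np.float64(0.12497462744918765), np.float64(1.8201459866356435)), (np.float64(0.18135406050105177), np.float64(1.8372482641894892)), (np.float64(0.12640036667742005), np.float64(-3.0818997837435864))]
```

```bash
python3 - <<'E'
from h import *
import pickle
p=pickle.load(open('e2.pkl','rb'))
f=lambda c:(260+c[0]/3.3333,75+c[1]/3.3333)
e=atz(p,f((90,324)),.0651);s1=atz(p,f((91,453)),.0816);s2=atz(p,f((91.5,577)),.0981)
print(e,s1,s2,np.linalg.norm(e-s1),np.linalg.norm(s1-s2))
for x in (v:=[.7031,.0994],): 
  c=s1[:2]-[0,.0028]-np.array(x); print(np.hypot(*c),np.arctan2(c[1],c[0])%(2*np.pi))
E
```

```text
[0.57006001 0.15337496 0.0651    ] [0.57445227 0.09527978 0.0816    ] [0.57806273 0.03862744 0.0981    ] 0.06055238834037242 0.05911660206868477
0.1288337188409476 3.19533287562047
```

{"name": "carry_out", "arguments": {"rows": [[[0.1,0.9,2.3,-3,0.1],[0.1,0.9,2.3,-3,0.1],[0.1,0.9,2.2,-3,0],[0.1,0.9,2.2,-3,0],[0.1,0,0,0,0],[0.1,0,0,0,0]]]}}

```text
clock: 82.95
position: [0.6535, 0.2763, 0.2726]
ee_rot: [0.001, 0.991, 0.133, -0.001]
contact_force: [0.3, -0.2, 0.9]
width: 0.0469
```

```bash
python3 - <<'E'
from h import *
p=get('wrist','e3_wrist')
s=telemetry.get_state();print(s['position'],2*np.arctan2(s['ee_rot'][2],s['ee_rot'][1]),s['clock'],p['eye'])
print([ (n,np.round(proj(p,np.array(X)),1)) for n,X in dict(lens=(.67,.225,.16),piv=(.703,.099,.17),knob=(.6534,.278,.202),fj=(.5745,.0925,.0725)).items()])
q=get('side','e3_side')
E
```

```text
[0.65401276 0.2761748  0.27425097] 0.265674365225157 83.0 [0.63419452 0.34783245 0.41645384]
[('lens', array([321.6, 246.9])), ('piv', array([320. , 354.1])), ('knob', array([319.4, 204.5])), ('fj', array([227.2, 283.9]))]
```

View pics/e3_wrist.png

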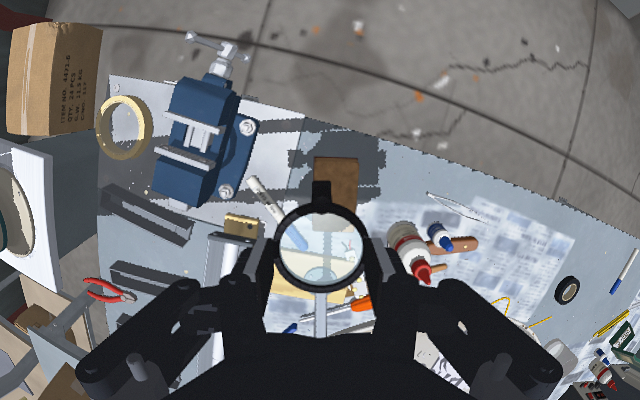

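View pics/e3_side.png

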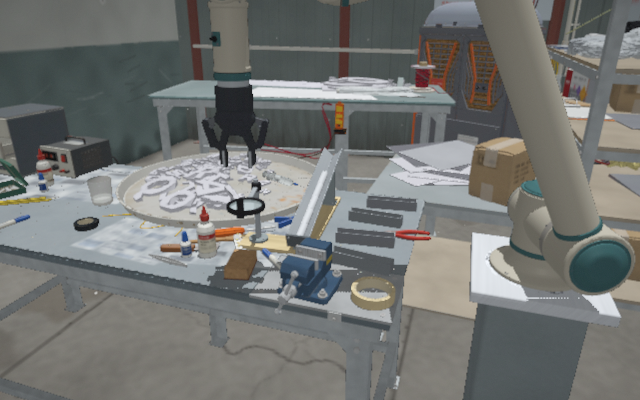

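```bash
python3 - <<'E'
from h import *
q=get('side','e3b')
s=telemetry.get_state()
print(proj(q,np.array(s['position'])),[np.round(proj(q,np.array(X)),1) for X in [(.67,.225,.16),(.703,.099,.17),(.6534,.278,.202),(.5745,.0925,.0725)]])
im=cv2.imread('pics/e3_wrist.png');cv2.imwrite('pics/e3_c.png',cv2.resize(im[160:310,220:420],(800,600),interpolation=cv2.INTER_CUBIC))
im=cv2.imread('pics/e3_side.png');cv2.imwrite('pics/e3_d.png',cv2.resize(im[130:260,190:350],(738,600),interpolation=cv2.INTER_CUBIC))
E
```

```text
[237.82158523 167.41460321] [array([245.1, 207.5]), array([255.5, 184.4]), array([239.9, 199.8]), array([303.3, 224.2])]
```

View pics/e3_c.png

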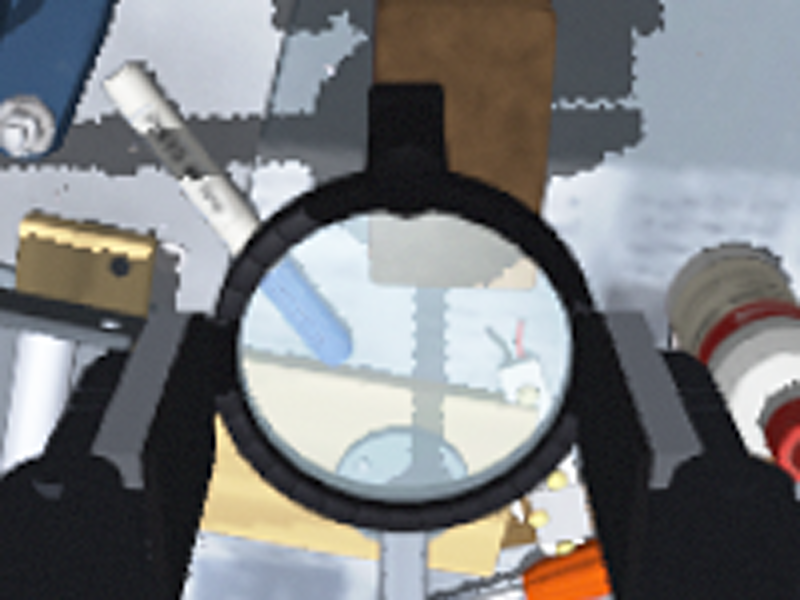

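View pics/e3_d.png

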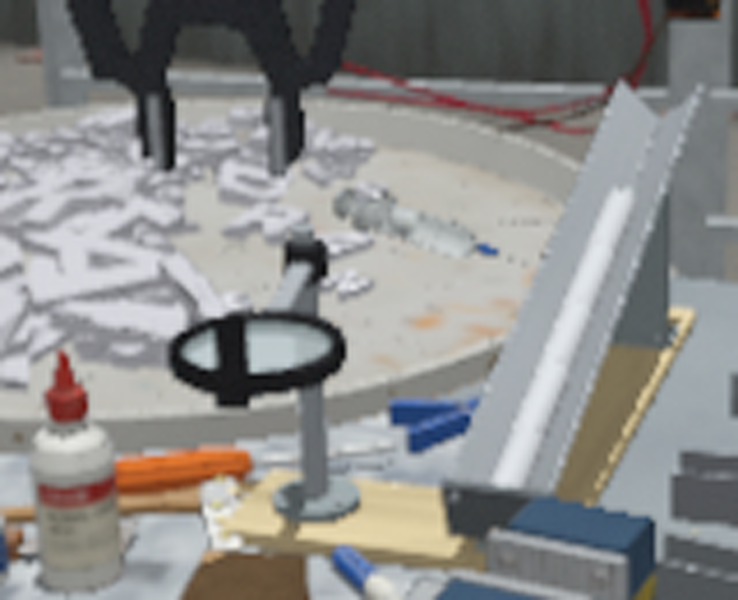

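{"name": "carry_out", "arguments": {"rows": [[[0.1,0,0.1,-3,0],[0.1,0,0.1,-3,0],[0.1,0,0,-2,0],[0.1,0,0,-1,0],[-0.5,0,0,-0.3,0],[-0.5,0,0,0,0],[-0.5,0,0,0,0],[-0.5,0,0,0,0]]]}}

```text
clock: 83.9
position: [0.6544, 0.2799, 0.1816]
ee_rot: [-0.0, 0.991, 0.133, 0.001]
contact_force: [-0.0, -0.3, 0.2]
width: 0.0215
```

```bash
python3 - <<'E'
from h import *
p=get('wrist','e4_wrist');q=get('side','e4_side')
s=telemetry.get_state();print(s['position'],2*np.arctan2(s['ee_rot'][2],s['ee_rot'][1]),s['width'],s['contact_force'])
a=p['image'][140:290,220:420,::-1];b=q['image'][130:260,190:350,::-1]
cv2.imwrite('pics/e4_c.png',np.hstack([cv2.resize(a,(400,300)),cv2.resize(b,(369,300))]))
E
```

```text
[0.65404976 0.27985931 0.18104454] 0.2670361652065926 0.021263914057492565 [-0.59467461 -0.44920521 -0.09492537]
```

View pics/e4_c.png

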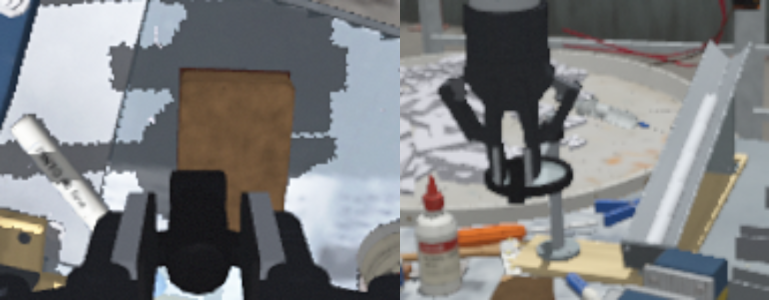

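```bash
python3 - <<'E'
import numpy as np
t=1.836+0.08*np.arange(0,18)
P=np.c_[.7031+.186*np.cos(t),.0994+.186*np.sin(t)]*100
print(np.round(np.diff(P,axis=0),2).tolist())
E
```

```text
[[-1.42, -0.45], [-1.38, -0.56], [-1.33, -0.67], [-1.27, -0.77], [-1.21, -0.87], [-1.13, -0.96], [-1.05, -1.05], [-0.96, -1.13], [-0.87, -1.21], [-0.77, -1.27], [-0.67, -1.33], [-0.56, -1.38], [-0.45, -1.42], [-0.33, -1.45], [-0.22, -1.47], [-0.1, -1.48], [0.02, -1.49]]
```

{"name": "carry_out", "arguments": {"rows": [[[-0.5,-1.4,-0.45,0,0.08],[-0.5,-1.4,-0.55,0,0.08],[-0.5,-1.35,-0.65,0,0.08],[-0.5,-1.25,-0.8,0,0.08],[-0.5,-1.2,-0.85,0,0.08],[-0.5,-1.15,-0.95,0,0.08],[-0.5,-1.05,-1.05,0,0.08],[-0.5,-0.95,-1.15,0,0.08],[-0.5,-0.85,-1.2,0,0.08],[-0.5,-0.8,-1.3,0,0.08],[-0.5,0,0,0,0],[-0.5,0,0,0,0]]]}}

```text
clock: 85.2
position: [0.5401, 0.1904, 0.1806]
ee_rot: [0.0, 0.862, 0.508, 0.001]
contact_force: [0.7, -0.3, -0.4]
width: 0.0211
```

```bash
cat > chk.py <<'E'
from h import *
import sys
n=sys.argv[1]
p=get('wrist',n+'_wrist');q=get('side',n+'_side')
s=telemetry.get_state();T=s['position'];d=np.array(T[:2])-[.7031,.0994]
print(s['clock'],np.round(T,4),2*np.arctan2(s['ee_rot'][2],s['ee_rot'][1]),s['width'],np.round(s['contact_force'],1),'r,th',np.hypot(*d),np.arctan2(d[1],d[0])%6.283)
b=q['image'][130:260,190:350,::-1]
cv2.imwrite('pics/'+n+'_c.png',np.vstack([cv2.resize(p['image'][:,:,::-1],(560,350)),cv2.resize(b,(560,250))[:, :]]))
E
python3 chk.py e5
```

```text
85.3 [0.5402 0.1907 0.1802] 1.0660722128927143 0.0215067642058792 [ 0.2  0.2 -0.4] r,th 0.18673829907156336 2.630646132751935
```

View pics/e5_c.png

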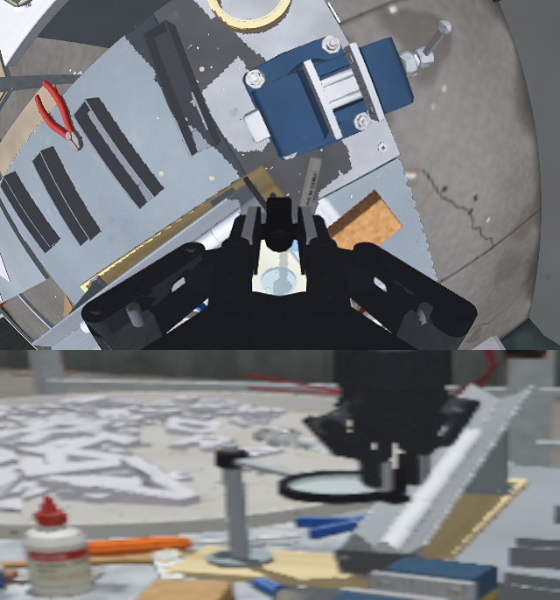

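{"name": "carry_out", "arguments": {"rows": [[[-0.5,-0.65,-1.35,0,0.08],[-0.5,-0.55,-1.4,0,0.08],[-0.5,-0.45,-1.4,0,0.08],[-0.5,-0.35,-1.45,0,0.08],[-0.5,-0.2,-1.45,0,0.08],[-0.5,-0.1,-1.5,0,0.08],[-0.5,0,-0.75,0,0.04],[-0.5,0,0,0,0],[-0.5,0,0,0,0]]]}}

```text
clock: 86.2
position: [0.5171, 0.0975, 0.18]
ee_rot: [-0.0, 0.702, 0.712, 0.0]
contact_force: [-0.0, 0.5, 0.2]
width: 0.0212
```

```bash
python3 chk.py e6
```

```text
86.3 [0.5169 0.0977 0.18  ] 1.5867570585024988 0.021543962871822763 [-0.4  0.8  0.3] r,th 0.18620595192706668 3.150407832605429
```

View pics/e6_c.png

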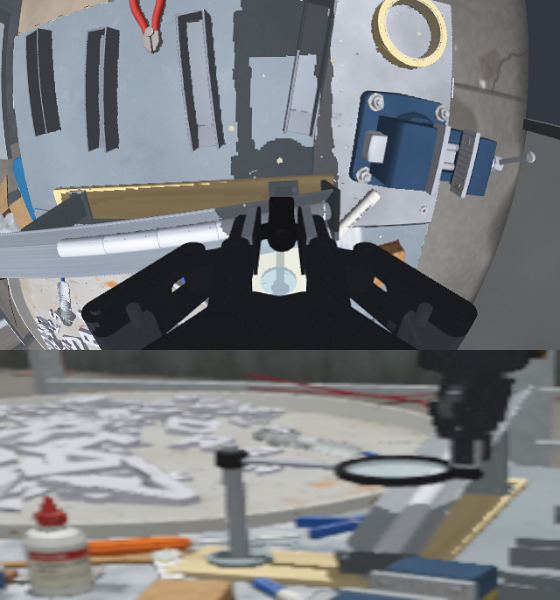

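{"name": "carry_out", "arguments": {"rows": [[[0.1,0,0,0,0],[0.1,0,0,0,0],[0.1,0,0,1,0],[0.1,0,0,3,0],[0.1,0,0,4,0],[0.1,2,0,4,0],[0.1,4,0,4,0],[0.1,4,0,4,0],[0.1,4,0,0,0],[0.1,0,0,0,0],[0.1,0,0,0,0]]]}}

```text
clock: 87.4
position: [0.6477, 0.0971, 0.3701]
ee_rot: [-0.001, 0.701, 0.713, -0.001]
contact_force: [0.1, -0.4, 1.3]
width: 0.0471
```

```bash
python3 chk.py e7 && python3 - <<'E'
import cv2
a=cv2.imread('pics/e7_wrist.png');cv2.imwrite('pics/e7_w2.png',cv2.resize(a[80:330,100:420],(768,600),interpolation=cv2.INTER_CUBIC))
E
```

```text
87.5 [0.6464 0.0973 0.3709] 1.5870817255384166 0.046889582413272096 [ 0.4 -0.4  0. ] r,th 0.056763960686520336 3.1779989168670792
```

View pics/e7_wrist.png

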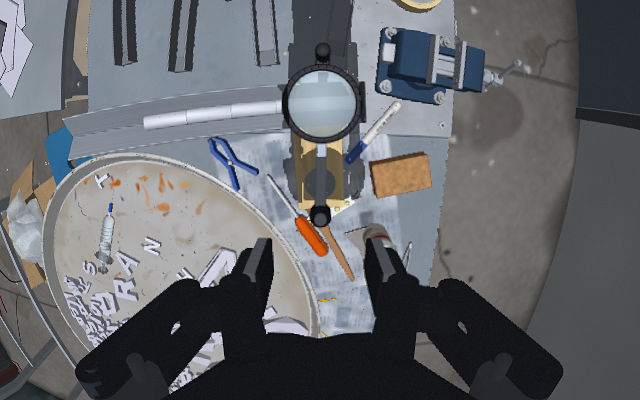

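View pics/e7_w2.png

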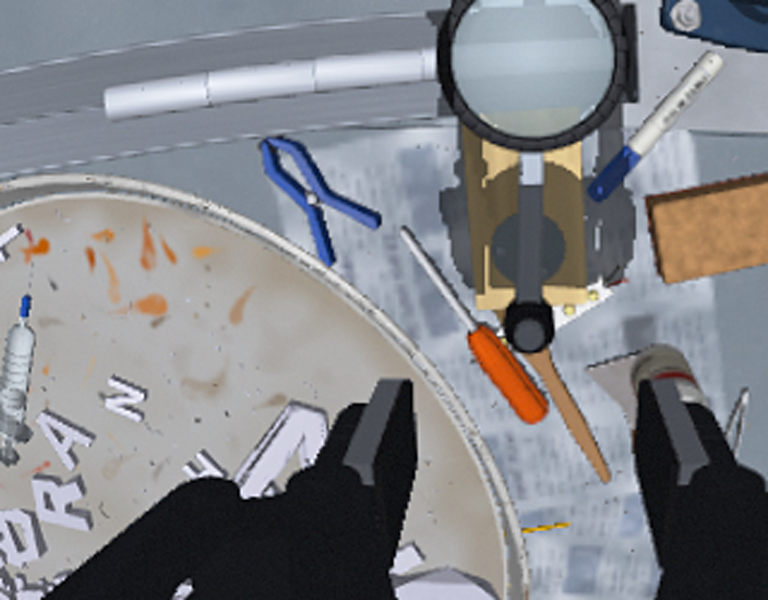

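```bash
python3 - <<'E'
from h import *
a=cv2.imread('pics/e7_wrist.png');cv2.imwrite('pics/e7_z.png',cv2.resize(a[35:235,130:385],(765,600),interpolation=cv2.INTER_CUBIC))
p=get('wrist','e8_wrist')
import pickle; pickle.dump({k:p[k] for k in ['camera_matrix','eye','attitude','fish']},open('e8.pkl','wb'))
for X in [(.5745,.0925,.0725),(.7031,.0994,.172),(.518,.0985,.202),(.5731,.0987,.16)]: 
    u=proj(p,np.array(X)); print(u,(u-[130,35])*3)
E
```

```text
[316.09168818 105.61514141] [558.27506454 211.84542422]
[319.67409222 216.97240781] [569.02227665 545.91722344]
[321.94372031  50.85516353] [575.83116094  47.5654906 ]
[320.94271662 104.78896529] [572.82814985 209.36689588]
```

View pics/e7_z.png

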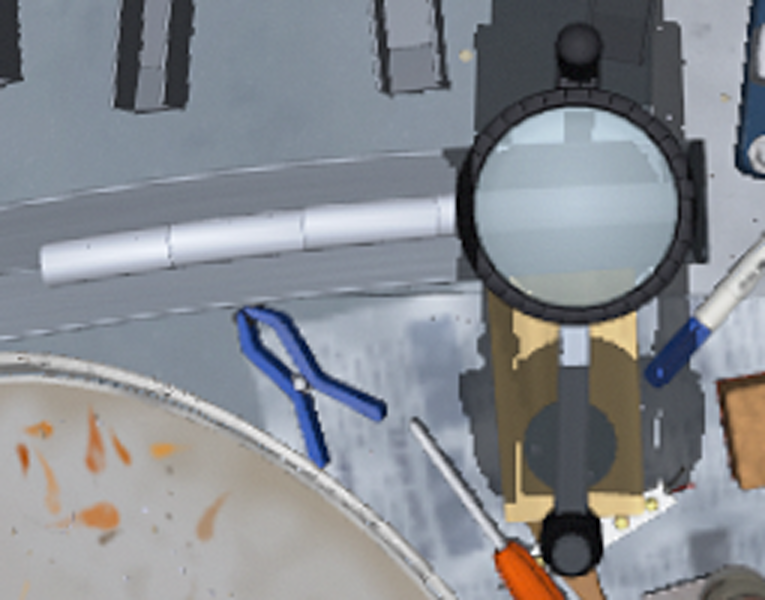

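```bash
python3 - <<'E'
from h import *
import pickle
p=pickle.load(open('e8.pkl','rb'))
f=lambda c:(130+c[0]/3,35+c[1]/3)
def top(k): return .042+.024*np.cos(SL)+k*.06*np.sin(SL)
Y=[]
for k,c in zip([2,3,4,5],[(440,214),(303.5,231),(170,247),(42,264)]):
    X=atz(p,f(c),top(k)); Y.append(X); print(k,X, X[:2]-[0,.0028+.0038])
Y=np.array(Y)
print(np.linalg.norm(np.diff(Y,axis=0),axis=1))
u=(Y[0]-Y[3])/np.linalg.norm(Y[0]-Y[3]); 
print('j1 top',[Y[i]+u*.06*(i+1) for i in range(4)])
print('lens',atz(p,f((575.5,206)),.162),'knob',atz(p,f((579,43)),.202),'piv',atz(p,f((571,543)),.172))
E
```

```text
2 [0.57547714 0.04006517 0.09814676] [0.57547714 0.03346517]
3 [ 0.58144947 -0.01845724  0.114685  ] [ 0.58144947 -0.02505724]
4 [ 0.58527291 -0.07576765  0.13122325] [ 0.58527291 -0.08236765]
5 [ 0.58817663 -0.13305852  0.14776149] [ 0.58817663 -0.13965852]
[0.06110691 0.05977135 0.05970083]
j1 top [array([0.57125664, 0.09760044, 0.08165799]), array([0.57300847, 0.09661331, 0.08170746]), array([0.57261141, 0.09683817, 0.08175693]), array([0.57129463, 0.09708258, 0.0818064 ])]
lens [0.57180109 0.09966472 0.162     ] knob [0.51639373 0.09951955 0.202     ] piv [0.70185675 0.10015838 0.172     ]
```

{"name": "carry_out", "arguments": {"rows": [[[0.1,-4,0.1,0,0],[0.1,-4,0,0,0],[0.1,-4,0,0,0],[0.1,-1,0,-4,0],[0.1,0,0,-4,0],[0.1,0,0,-4,0],[0.1,0,0,-4,0],[0.1,0,0,-3,0],[0.1,0,0,0,0],[-0.5,0,0,0,0.03],[-0.5,0,0,0,0],[-0.5,0,0,0,0]]]}}

```text
clock: 88.75
position: [0.5179, 0.0983, 0.1827]
ee_rot: [0.001, 0.691, 0.723, 0.001]
contact_force: [-0.5, -0.7, -0.3]
width: 0.0214
```

```bash
python3 chk.py e9
```

```text
88.85 [0.5178 0.0982 0.1821] 1.6166596686467327 0.021482524182916296 [-0.2 -0.2  0.2] r,th 0.18532810694846372 3.1476152882375956
```

View pics/e9_c.png

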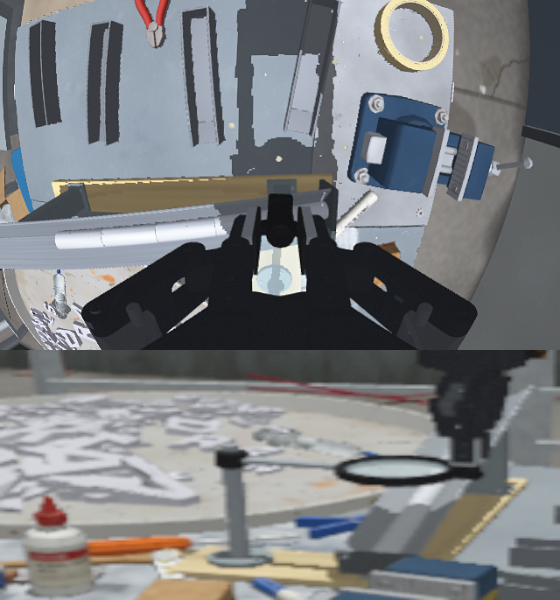

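Push 8.4 mm toward −y, then open, rise and look again.

{"name": "carry_out", "arguments": {"rows": [[[-0.5,0,-0.3,0,0],[-0.5,0.02,-0.3,0,0],[-0.5,0.02,-0.24,0,0],[-0.5,0,0,0,0],[-0.5,0,0,0,0],[0.1,0,0,0,0],[0.1,0,0,0,0],[0.1,0,0,0,0],[0.1,0,0,2,0],[0.1,0,0,4,0],[0.1,0,0,4,0],[0.1,2,0.8,4,0]]]}}

```text
clock: 90.05
position: [0.5357, 0.0973, 0.3227]
ee_rot: [-0.0, 0.691, 0.723, -0.001]
contact_force: [1.4, 0.5, -0.6]
width: 0.0466
```

{"name": "carry_out", "arguments": {"rows": [[[0.1,4,0,4,0],[0.1,4,0,1,0],[0.1,3,0,0,0],[0.1,0,0,0,0],[0.1,0,0,0,0]]]}}

```text
clock: 90.55
position: [0.643, 0.0977, 0.3648]
ee_rot: [-0.001, 0.691, 0.723, -0.001]
contact_force: [-0.7, 0.1, -0.2]
width: 0.047
```

```bash
python3 - <<'E'
from h import *
p=get('wrist','e10_wrist')
print(telemetry.get_state()['position'],p['eye'])
cv2.imwrite('pics/e10_z.png',cv2.resize(p['image'][35:235,130:385,::-1],(765,600),interpolation=cv2.INTER_CUBIC))
import pickle; pickle.dump({k:p[k] for k in ['camera_matrix','eye','attitude','fish']},open('e10.pkl','wb'))
E
```

```text
[0.64231297 0.09782928 0.36540809] [0.56957802 0.09447393 0.5089623 ]
```

View pics/e10_z.png

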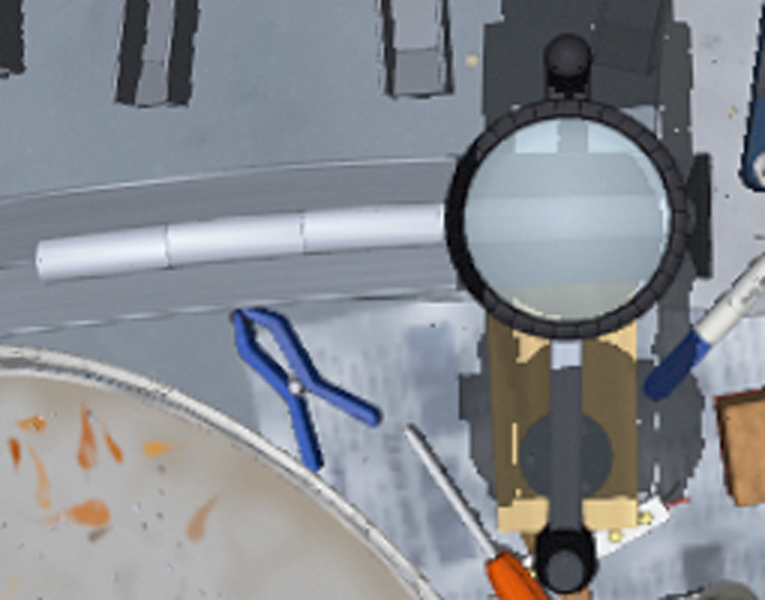

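```bash
python3 - <<'E'
from h import *
import pickle
p=pickle.load(open('e10.pkl','rb'))
f=lambda c:(130+c[0]/3,35+c[1]/3)
def top(k): return .042+.024*np.cos(SL)+k*.06*np.sin(SL)
Y=np.array([atz(p,f(c),top(k)) for k,c in zip([3,4,5],[(303.5,230),(168,246),(38,259)])])
print(Y,np.linalg.norm(np.diff(Y,axis=0),axis=1))
u=np.array([.0665*.9613,.9978*.9613,-.2756])*1
u=np.array([-np.cos(-1.504)*np.cos(SL),-np.sin(-1.504)*np.cos(SL),-np.sin(SL)])
print('j1 axis',[Y[i]+u*.06*(i+2)-[0,.0028,0] for i in range(3)])
print('lens',atz(p,f((567,218)),.16),'knob',atz(p,f((569,55)),.202),'piv',atz(p,f((565,557)),.172))
q=get('scene','e10_scene');r=get('side','e10_side')
a=cv2.resize(q['image'][150:230,220:340,::-1],(480,320),interpolation=cv2.INTER_CUBIC);b=cv2.resize(r['image'][170:270,230:350,::-1],(480,400),interpolation=cv2.INTER_CUBIC)
cv2.imwrite('pics/e10_c.png',np.vstack([a,b])[:720] if 0 else cv2.resize(np.vstack([a,b]),(400,600)))
for X in [(.574,.093,.0725),(.573,.093,.16)]: print('scene',proj(q,np.array(X)),'side',proj(r,np.array(X)))
import pickle; pickle.dump([{k:z[k] for k in ['camera_matrix','eye','attitude']} for z in(q,r)],open('e10b.pkl','wb'))
E
```

```text
[[ 0.58049759 -0.01825202  0.114685  ]
 [ 0.58594127 -0.07541853  0.13122325]
 [ 0.58868658 -0.13265436  0.14776149]] [0.05975916 0.05964051]
j1 axis [array([0.57279827, 0.09404215, 0.08160852]), array([0.57439229, 0.09442272, 0.08160852]), array([0.57328794, 0.09473397, 0.08160852])]
lens [0.57269081 0.09487083 0.16      ] knob [0.51801393 0.09298125 0.202     ] piv [0.70164247 0.10001848 0.172     ]
scene [289.17924238 216.60967594] side [303.4359592  224.28922053]
scene [287.93768375 194.58221984] side [303.52928661 192.97733012]
```

View pics/e10_c.png

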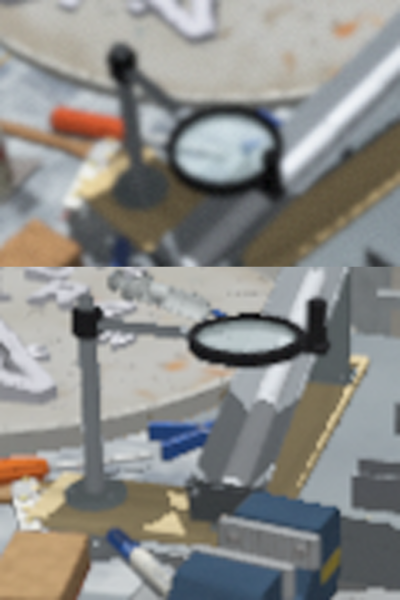

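{"name": "carry_out", "arguments": {"rows": [[[0.1,0,-3,4,0],[0.1,-3,-4,4,0],[0.1,-4,-4,0,0],[0.1,-4,-3,0,0],[0.1,0,0,0,0],[0.1,0,0,0,0]]]}}

```text
clock: 91.3
position: [0.5426, -0.029, 0.4388]
ee_rot: [0.001, 0.691, 0.723, 0.001]
contact_force: [0.5, -0.2, 0.4]
width: 0.047
```

```bash
python3 - <<'E'
from h import *
p=get('wrist','e11_wrist');q=get('scene','e11_scene');r=get('side','e11_side')
s=telemetry.get_state();print(s['clock'],s['position'],s['contact_force'])
cv2.imwrite('pics/e11_s.png',cv2.resize(r['image'][150:290,210:430,::-1],(786,500),interpolation=cv2.INTER_CUBIC))
E
```

```text
91.45 [ 0.54469305 -0.02806616  0.43736537] [-0.19534911 -0.577028   -0.66662936]
```

View pics/e11_wrist.png

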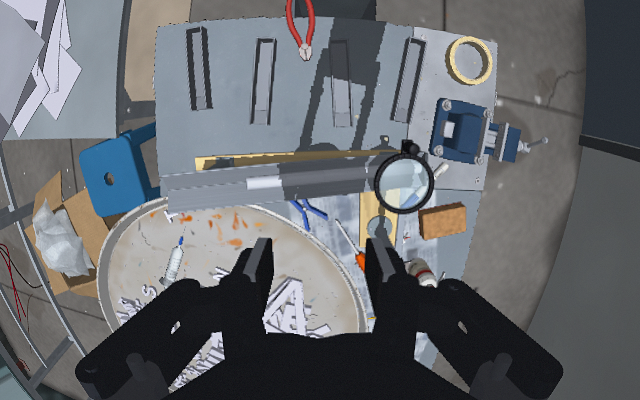

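View pics/e11_s.png

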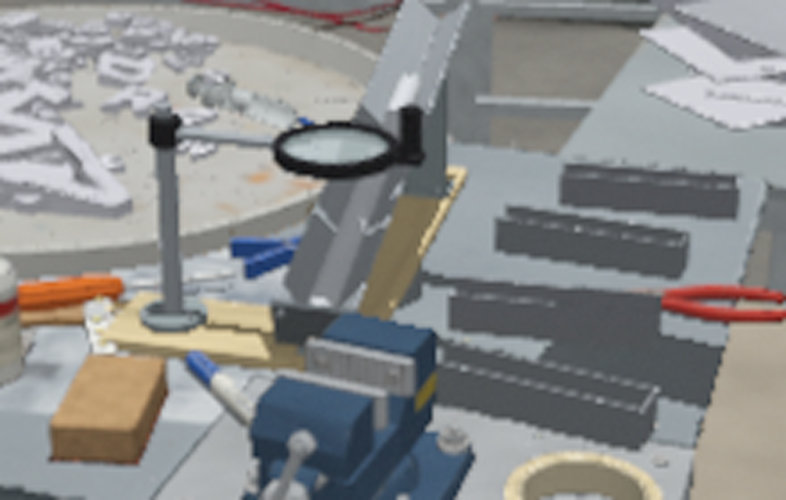

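View pics/e11_scene.png

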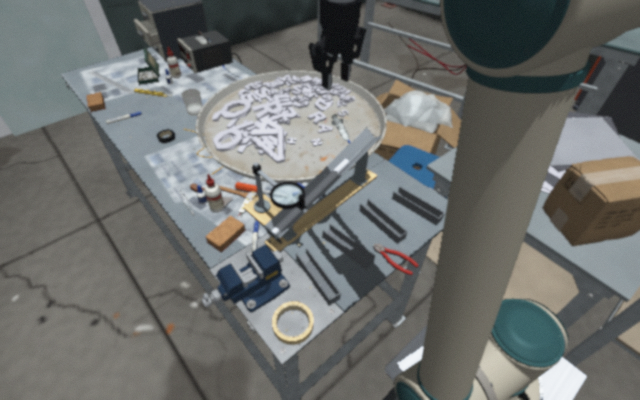

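```bash
python3 -c "
from rig import manip
print(manip.sign_off())"
```

```text
the job is handed in; nothing more can be done
None
```

The job is handed in at about 91 s of the 210 s allowed. There were five stand-offs at the start, and all five now lie in one row in the trough against the stop. All four trays are empty and flat on the table.

- **How the stand-offs got there:** Three went from tray to trough directly, with the trays tilted by pressing their closed ends on the trough's rim. The other two, the one from a single-stand-off tray and one of the pair, slid out into the basin beside the trough. I picked those two up with the gripper and laid them in the upper end of the trough, so they were not tipped in as asked.
- **Magnifier:** I pushed it round by the knob in two steps, with the fingers around it but not gripping. I then opened the gripper and backed clear.
- **Row:** The wrist camera put the joints 59 to 61 mm apart, so I saw no gaps. The first joint itself is now hidden under the lens; I measured it before the swing.
- **Lens:** The last wrist view put the lens centre at (0.573, 0.095) and the first joint at (0.5735, 0.0944), so under about 1 mm apart. An earlier view put the joint about 1 to 2 mm nearer the robot's right side, which is within the calibration error. The scene and side pictures agreed to within about 2 pixels.
- **Bystanders:** The sanding block and the marker look unmoved, and the robot was touching nothing at hand-in.

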